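Strip and leak-test the divider tank

TASK

Leak-test the clear tank: first lift every divider panel straight up out of it and stand each one upright in a slot of its own in the wire drying rack, then start the test by pressing the tester's blue plunger fully down to its stop for a moment and letting it up. Take the orange probe from its stand and draw its tip along the dark joint on the tank's white ledge, from the green dot round the corner to the red dot, roughly upright, steadily and no faster than about 2 cm a second, touching the joint or just above it and without pressing hard. Hang the probe back upright in its stand, then press the plunger fully down once more for a moment to end the test; leave the jars and bottles standing (the tester may get shifted by a few centimetres meanwhile).

Things in the scene. Friction and masses are not known exactly. Their poses are not given: they have to be found in the camera images.
- panel1_grip (a point): Divider panel with blue grip bar (may be absent): clear sheet 90 wide (x) x 5 thick (y) x 98 mm tall, topped by a bar 44 (x) x 12 (y) x 24 mm. Point: centre of the bar, 108 mm above the lower edge; z up. 70 g. Pinch the bar across y. Stands between ribs in the tank (70 mm tall, inner floor at 6 mm, panels 64 mm apart): lift 70 mm or more straight up.
- panel2_grip (a point): Divider panel with yellow grip bar (may be absent): clear sheet 90 wide (x) x 5 thick (y) x 98 mm tall, topped by a bar 44 (x) x 12 (y) x 24 mm. Point: centre of the bar, 108 mm above the lower edge; z up. 70 g. Pinch the bar across y. Stands between ribs in the tank (70 mm tall, inner floor at 6 mm, panels 64 mm apart): lift 70 mm or more straight up.
- panel3_grip (a point): Divider panel with orange grip bar (may be absent): clear sheet 90 wide (x) x 5 thick (y) x 98 mm tall, topped by a bar 44 (x) x 12 (y) x 24 mm. Point: centre of the bar, 108 mm above the lower edge; z up. 70 g. Pinch the bar across y. Stands between ribs in the tank (70 mm tall, inner floor at 6 mm, panels 64 mm apart): lift 70 mm or more straight up.
- slot1 (a point): Slot of the fixed wire drying rack: centre of its floor, 8 mm above the table. A 12 mm gap (along y) between two wire loops 55 mm tall, 92 mm long along x, open-ended; z up. Slots are 64 mm apart. A panel standing here has its bar centre 108 mm above this point and its sheet along x.
- slot2 (a point): Slot of the fixed wire drying rack: centre of its floor, 8 mm above the table. A 12 mm gap (along y) between two wire loops 55 mm tall, 92 mm long along x, open-ended; z up. Slots are 64 mm apart. A panel standing here has its bar centre 108 mm above this point and its sheet along x.
- slot3 (a point): Slot of the fixed wire drying rack: centre of its floor, 8 mm above the table. A 12 mm gap (along y) between two wire loops 55 mm tall, 92 mm long along x, open-ended; z up. Slots are 64 mm apart. A panel standing here has its bar centre 108 mm above this point and its sheet along x.
- plunger (a joint): Travel of the tester's spring plunger in m: 0 up, 0.020 at its stop. It takes about 2 N to start and 8 N to hold at the stop, and springs back up.
- plunger_top (a point): Centre of the top face of the blue plunger head (36 mm across), 95 mm above the table when up; it moves straight down 20 mm. It sits on a loose grey tester box, 120 x 100 x 55 mm, 0.9 kg, with a small screen, which may get shifted a few cm.
- probe_grip (a point): Leak probe, upright: orange square grip 18 x 18 mm (sides along its x and y), 62 mm tall; the point is on its axis 3 mm above the middle of the grip. Below are a black disc 40 mm across (underside 40 mm below the point) and a steel stylus 13 mm thick, tapering over its last 22 mm to the tip 100 mm below the point. About 80 g. Hangs by the disc on the stand's rim.
- probe_tip (a point): The tip of the probe's stylus, 100 mm below probe_grip along the probe's axis (z points up the probe).
- stand_seat (a point): Where probe_grip is when the probe hangs in its stand: on the stand's axis, 112 mm above the table. The stand is a fixed grey tube, 40 mm outside, 24 mm bore, 72 mm tall, with a 68 mm foot; lower the stylus into the bore until the disc rests on the rim.
- seam0 (a point): Point on the dark joint line on top of the tank's white front ledge, 60 mm above the table: start of the joint, at the green dot. Tank axes: long run goes along the tank's -y, z up. A wall 10 mm higher than the ledge stands 11 mm beyond the red dot. Tank fixed.
- seam1 (a point): Point on the dark joint line on top of the tank's white front ledge, 60 mm above the table: on the long run, 42.5 mm from the start. Tank axes: long run goes along the tank's -y, z up. A wall 10 mm higher than the ledge stands 11 mm beyond the red dot. Tank fixed.
- seam2 (a point): Point on the dark joint line on top of the tank's white front ledge, 60 mm above the table: on the long run, 85 mm from the start. Tank axes: long run goes along the tank's -y, z up. A wall 10 mm higher than the ledge stands 11 mm beyond the red dot. Tank fixed.
- seam3 (a point): Point on the dark joint line on top of the tank's white front ledge, 60 mm above the table: on the long run, 127.5 mm from the start. Tank axes: long run goes along the tank's -y, z up. A wall 10 mm higher than the ledge stands 11 mm beyond the red dot. Tank fixed.
- seam4 (a point): Point on the dark joint line on top of the tank's white front ledge, 60 mm above the table: the corner, 170 mm from the start, where the joint turns 90 degrees to run along the tank's +x. Tank axes: long run goes along the tank's -y, z up. A wall 10 mm higher than the ledge stands 11 mm beyond the red dot. Tank fixed.
- seam5 (a point): Point on the dark joint line on top of the tank's white front ledge, 60 mm above the table: end of the joint, at the red dot, 36 mm after the corner. Tank axes: long run goes along the tank's -y, z up. A wall 10 mm higher than the ledge stands 11 mm beyond the red dot. Tank fixed.
- jar_a: Bystander: lidded specimen jar, 64 mm across, 70 mm tall; origin at the centre of its base. Leave it standing.
- jar_b: Bystander: lidded specimen jar, 64 mm across, 70 mm tall; origin at the centre of its base. Leave it standing.
- amber: Bystander: amber bottle, 40 mm across, 85 mm tall; origin at the centre of its base. Leave it standing.
- wash: Bystander: white bottle, 72 mm across, 170 mm tall; origin at the centre of its base. Leave it standing.
Things that resemble listed ones, but are neither listed nor needed, are in the scene too. Leave any purple look-alike of the part that bears plunger alone. Leave any brown look-alike of the part that bears panel3_grip alone.

How it is judged:
On the way, in this order (a step that is already met when the one before it is completed fails the run):
1. every panel stands in the drying rack, released (((horizontal distance between panel1_grip and slot1 below 0.03 m and z of panel1_grip in the frame of slot1 below 0.112 m) or (horizontal distance between panel1_grip and slot2 below 0.03 m and z of panel1_grip in the frame of slot2 below 0.112 m) or (horizontal distance between panel1_grip and slot3 below 0.03 m and z of panel1_grip in the frame of slot3 below 0.112 m)) and angle between each of panel1_grip, panel2_grip, panel3_grip's own z axis and vertical below 0.25 rad and contact force between the fingers and panel1 below 0.1 N and ((horizontal distance between panel2_grip and slot1 below 0.03 m and z of panel2_grip in the frame of slot1 below 0.112 m) or (horizontal distance between panel2_grip and slot2 below 0.03 m and z of panel2_grip in the frame of slot2 below 0.112 m) or (horizontal distance between panel2_grip and slot3 below 0.03 m and z of panel2_grip in the frame of slot3 below 0.112 m)) and contact force between the fingers and panel2 below 0.1 N and ((horizontal distance between panel3_grip and slot1 below 0.03 m and z of panel3_grip in the frame of slot1 below 0.112 m) or (horizontal distance between panel3_grip and slot2 below 0.03 m and z of panel3_grip in the frame of slot2 below 0.112 m) or (horizontal distance between panel3_grip and slot3 below 0.03 m and z of panel3_grip in the frame of slot3 below 0.112 m)) and contact force between the fingers and panel3 below 0.1 N), for 0.3 s.
2. the plunger is pressed to its stop (value of joint plunger above 0.017 m), for 0.2 s.
3. the probe's tip passes slowly over the green dot (within 6 mm for 0.3 s) (distance between probe_tip and seam0 below 0.006 m and angle between probe_grip's own z axis and vertical below 0.8 rad), for 0.3 s.
4. the probe's tip passes slowly over a quarter of the long run (within 6 mm for 0.3 s) (distance between probe_tip and seam1 below 0.006 m and angle between probe_grip's own z axis and vertical below 0.8 rad), for 0.3 s.
5. the probe's tip passes slowly over the middle of the long run (within 6 mm for 0.3 s) (distance between probe_tip and seam2 below 0.006 m and angle between probe_grip's own z axis and vertical below 0.8 rad), for 0.3 s.
6. the probe's tip passes slowly over three quarters of the long run (within 6 mm for 0.3 s) (distance between probe_tip and seam3 below 0.006 m and angle between probe_grip's own z axis and vertical below 0.8 rad), for 0.3 s.
7. the probe's tip passes slowly over the corner (within 6 mm for 0.3 s) (distance between probe_tip and seam4 below 0.006 m and angle between probe_grip's own z axis and vertical below 0.8 rad), for 0.3 s.
8. the probe's tip passes slowly over the red dot (within 6 mm for 0.3 s) (distance between probe_tip and seam5 below 0.006 m and angle between probe_grip's own z axis and vertical below 0.8 rad), for 0.3 s.
9. the probe hangs in its stand again, released (distance between probe_grip and stand_seat below 0.015 m and angle between probe_grip's own z axis and vertical below 0.15 rad and contact force between the fingers and probe below 0.1 N), for 0.3 s.
10. the plunger is pressed to its stop once more (value of joint plunger above 0.017 m), for 0.2 s.
At the end, for the whole second after the job is handed in: Panels stand in rack slots (bar centre within 30 mm sideways and at most 112 mm above the slot floor, tilt < 0.25 rad); probe hangs in its stand (within 15 mm, tilt < 0.15 rad); all released; plunger up (< 4 mm), tester flat, jars and bottles upright (all of step 1 and all of step 9 and value of joint plunger below 0.004 m and angle between plunger_top's own z axis and vertical below 0.1 rad and angle between each of jar_a, jar_b, amber, wash's own z axis and vertical below 0.3 rad); the robot touches nothing.
It fails at once if the probe is pressed against the tank with more than 25 N (contact force between probe and tank above 25 N).
It fails at once if a jar or bottle is knocked over (angle between any of jar_a, jar_b, amber, wash's own z axis and vertical above 0.6 rad).
Of panel1, panel2, panel3 only 2 to 3 are there at a start; the rules pass over those that are not, and their reading is None.
At some moment in a run one of tester may be knocked a few centimetres aside while the robot is not near it.
It also fails if it takes over 208 s, if anything falls off the work surface, if the arm or the gripper's body presses on something with over 40 N, if the wrist force passes 120 N, or if a joint passes its speed limit or range.

ROBOT

A 6-joint arm with a two-finger parallel gripper is mounted at the origin on the work surface. World frame = base frame: x ahead of the robot, y to its left, z up, the work surface at z = 0. Lengths are in m, angles in rad, forces in N, time in s.
With the tool pointing down it reaches from about 0.325 to 0.9 m from the base axis. Payload 6.1 kg.
Tool frame: the origin (TCP) lies at the very end of the fingers, on their centre line; the grasp point (between the pads) lies 19 mm behind it; z points along the fingers, y is the direction in which the jaws open and shut (so a half turn about z gives the same grasp; the last joint's range is limited). The gripper opens to 87 mm and grips with 3 to 60 N. Pads are 19 mm wide; open, the fingers measure 117 mm over their backs; the gripper's body (75 mm by 190 mm) begins 51 mm behind the grasp point.
Start: joints at [1.163, 0.22, 1.526, -0, 1.395, -0.126], TCP at [0.174, 0.6, 0.223] pointing down, gripper open.
Joint ranges: [-2.98, 2.98], [-0.91, 2.08], [0.09, 2.57], [-1.24, 4.39], [0.2, 2.65], [-2.68, 2.68]. Speed limits (rad/s): [2.57, 2.57, 3.01, 3.14, 3.14, 3.14].

INTERFACE

Orientations are given as a unit quaternion [w, x, y, z].
In Python, from workcell import env gives the robot as it stands.
- The arm moves only by the tool step_arm, never from a script. Its argument "steps" is a list that holds one entry, the list of rows, each a list of 7 numbers: the shift along the world's x, y, z in mm, then the turn, a rotation vector about the world's x, y, z in degrees, then the opening in per cent of the stroke, from 0 (shut) to 100 (fully open). In form: [[[x, y, z, rx, ry, rz, fingers], ...]]. A call has 1 to 8 rows; each row shifts and turns the pose as measured when the row begins; what a row does not reach is not made up. A row lasts 1/12 s, in which the tool goes at most 41.7 mm and 7.16 degrees, less where a joint would pass 70% of its speed; a pose out of reach is approached as far as the arm can. A call is refused whole if a number of a shift passes 41.7 or a number of a turn 7.16, either way. A call with a gripper value outside its range is refused whole. The fingers move at their own pace and stop on an object; the grip force is fixed at half the most. Time passes only in rows, so rows that do not move let the fingers close. It gives the time, the measured TCP pose, the force and the opening at its end, in the units of the state.
- env.sense(): the state, without advancing time (a new reading comes with each control period).
- env.capture(name): name is "scene" or "top" or "wrist"; returns (picture, depth): 400x640x3 uint8, red, green, blue; 400x640 float32, m along the optical axis (not along the pixel's ray), 0 where there is no reading.
- env.camera_info(name): a dict with "intrinsics" (3x3 intrinsics, pixels), "pose" (4x4, takes a point from camera to world coordinates). Camera axes: x right, y down, z forward; pixel columns grow to the right and rows downward; lengths in m; the calibration is good to about 2 mm. A picture is of the moment at which its call begins: read the wrist's pose just before it. camera_info takes no time and is no camera call; for the wrist camera it gives the pose at the moment of the call.
- env.close_job(): hands the job in, once; it reports no verdict.
Trained networks look in the newest picture that a camera, given by its name, has taken for a name from the list of things; names that differ only in an ending like _2 or _b are one class to them, and where a whole thing is asked for, a point or a joint stands for the part that bears it (a point fixed in the world has none). Each returns a list of dicts, best first, with "p" (0 to 1); they miss things now and then, are a little off and sometimes report something else, mostly with a low value. They report only what shows in the picture. A call takes as long as a camera call. They do not tell look-alikes from the thing itself.
- env.recognise(camera, thing): "box" ([centre column, centre row, width, height] in pixels, round what is visible of it).
The state is a dict: "time_s": time; "qpos": joint angles; "joint_vel": joint speeds; "joint_efforts": joint torques, N m; "tool_pos": TCP position; "orientation": TCP orientation; "wrist_force": force on the tool from outside, world axes, zero at the start; "wrist_torque": the same for the moment, N m; "finger_gap": finger opening in m.
Only numpy, scipy, OpenCV 4.12 (cv2) and the standard library are available. Lean on these libraries where they do the work, as an engineer would, in place of code of your own. Each camera call takes 0.05 s, during which the arm holds its last target.

## Working session

There is one attempt and no reset: what is moved stays moved. The work goes in short steps, Python scripts to look and compute and a tool call to move; the robot and the scene stay as the last step left them, time stands still between calls to the robot, and variables do not carry over. Pictures are saved under pics/ and viewed, and the job is handed in when it is done.

Besides the shell and the picture viewer there is one more tool, called after "Request:" as a command line: name --argument value ..., lists and objects as JSON in quotes. step_arm: Moves the arm, as the interface text tells. Its arguments: {"type":"object","properties":{"steps":{"type":"array","items":{"type":"array","items":{"type":"array","items":{"type":"number"}}}}},"required":["steps"]}

```bash
mkdir -p pics; ls; cat > h.py <<'E'
import numpy as np, cv2
from workcell import env
def snap(cam,tag):
    im,d=env.capture(cam); cv2.imwrite(f'pics/{tag}.png',im[:,:,::-1]); np.savez(f'pics/{tag}.npz',d=d,im=im,K=env.camera_info(cam)['intrinsics'],P=env.camera_info(cam)['pose']); return im,d
def cloud(tag):
    f=np.load(f'pics/{tag}.npz'); K=f['K'];P=f['P'];d=f['d']
    v,u=np.mgrid[0:d.shape[0],0:d.shape[1]]
    p=np.stack([(u-K[0,2])*d/K[0,0],(v-K[1,2])*d/K[1,1],d,np.ones_like(d)],-1)@P.T
    return p[...,:3],d,f['im']
E
python3 - <<'E'
from h import *
for c in ['scene','top','wrist']:
    snap(c,c+'0'); i=env.camera_info(c); print(c,np.round(i['intrinsics'],1).tolist(),np.round(i['pose'],3).tolist())
print(env.sense())
E
```

```text
pics
scene [[417.2, 0.0, 325.1], [0.0, 417.2, 199.3], [0.0, 0.0, 1.0]] [[0.866, 0.294, -0.404, 1.018], [0.499, -0.47, 0.728, -0.942], [0.024, -0.832, -0.554, 0.764], [0.0, 0.0, 0.0, 1.0]]
top [[378.8, 0.0, 320.8], [0.0, 378.8, 199.8], [0.0, 0.0, 1.0]] [[-0.007, -0.998, 0.064, 0.43], [-1.0, 0.007, -0.004, -0.081], [0.004, -0.064, -0.998, 1.478], [0.0, 0.0, 0.0, 1.0]]
wrist [[293.9, 0.0, 317.3], [0.0, 293.9, 205.1], [0.0, 0.0, 1.0]] [[0.278, 0.918, 0.283, 0.097], [0.961, -0.265, -0.083, 0.622], [-0.001, 0.295, -0.955, 0.384], [0.0, 0.0, 0.0, 1.0]]
{'time_s': 0.15, 'qpos': array([ 1.16287877e+00,  2.21048073e-01,  1.52735647e+00,  2.42092276e-05,
        1.39471316e+00, -1.26077270e-01]), 'joint_vel': array([-0.00024118, -0.00160201, -0.00455359,  0.0004459 , -0.00154877,
        0.00115583]), 'joint_efforts': array([ 4.06813488e-04, -4.95189679e+01, -3.87881684e+01,  6.99058268e-02,
        5.31073892e-02, -9.49722153e-05]), 'tool_pos': array([0.17361556, 0.59989719, 0.22168232]), 'orientation': array([-2.12675529e-04,  1.40456262e-01,  9.90086591e-01, -7.32363093e-04]), 'wrist_force': array([-0.47015293, -0.92936893,  0.43843405]), 'wrist_torque': array([-0.03401491,  0.00332472,  0.01592584]), 'finger_gap': 0.08691305115829498}
```

View pics/scene0.png

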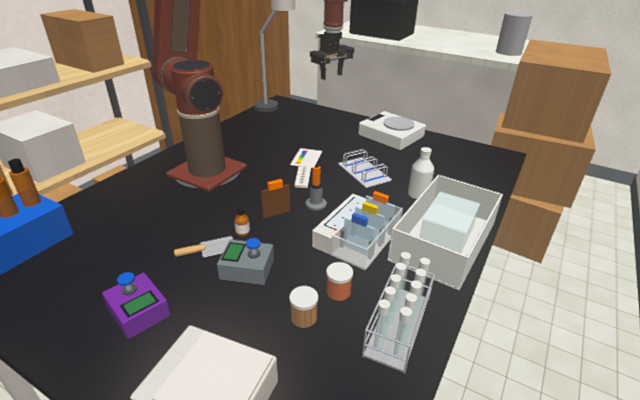

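View pics/top0.png

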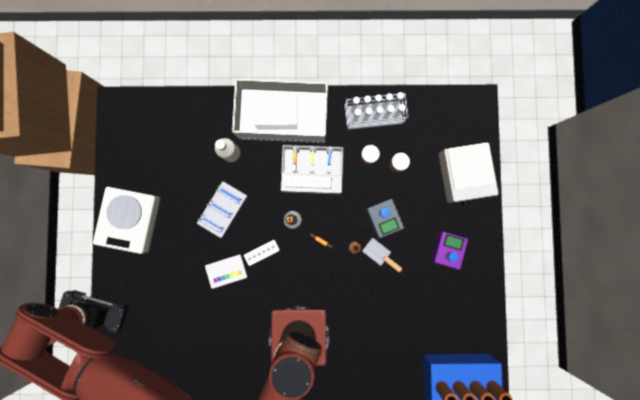

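View pics/wrist0.png

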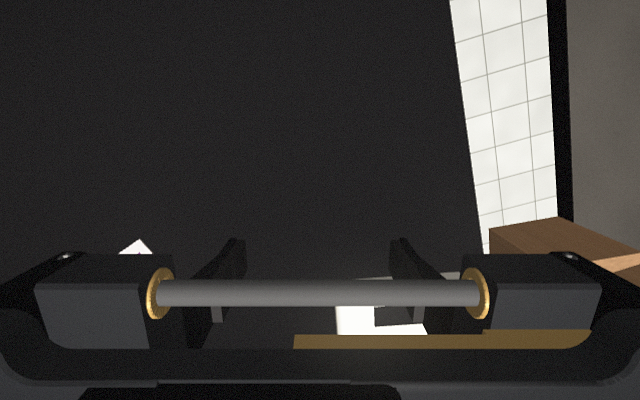

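The scene picture shows three panels (blue, yellow, orange grips around (370,208)) in the tank, the rack at (362,165), the probe in its stand at (316,190), the grey tester with a blue plunger at (250,250), and a purple look-alike at (135,300). In the top picture the tank is at (312,169) and the rack at (222,209). Next I'll zoom in and measure.

```bash
python3 - <<'E'
from h import *
im=cv2.imread('pics/top0.png')
a=cv2.resize(im[135:245,190:350],None,fx=5,fy=5,interpolation=cv2.INTER_CUBIC);cv2.imwrite('pics/z1.png',a)
im=cv2.imread('pics/scene0.png')
a=cv2.resize(im[140:275,290:420],None,fx=4.4,fy=4.4,interpolation=cv2.INTER_CUBIC);cv2.imwrite('pics/z2.png',a)
for cam in ['top','scene']:
  P,d,_=cloud(cam+'0')
  for t in ['panel1_grip','slot1','plunger','plunger_top','probe_grip','stand_seat','seam0','seam5','seam4','jar_a','amber','wash','probe_tip']:
    try: r=env.recognise(cam,t)
    except Exception as e: print(cam,t,e);continue
    for q in r[:5]:
        u,v=q['box'][:2]; print(cam,t,round(q['p'],2),np.round(q['box']).tolist(),np.round(P[int(v),int(u)],3).tolist())
E
```

```text
top panel1_grip 0.54 [331.0, 157.0, 10.0, 12.0] [0.671, -0.121, 0.128]
top slot1 0.65 [220.0, 210.0, 48.0, 55.0] [0.491, 0.303, 0.012]
top plunger 0.61 [454.0, 258.0, 10.0, 9.0] [0.304, -0.565, 0.095]
top plunger 0.42 [384.0, 212.0, 8.0, 6.0] [0.476, -0.317, 0.094]
top plunger 0.3 [310.0, 170.0, 61.0, 48.0] [0.641, -0.045, 0.008]
top stand_seat 0.58 [293.0, 220.0, 17.0, 18.0] [0.446, 0.017, 0.077]
top stand_seat 0.51 [220.0, 210.0, 49.0, 51.0] [0.491, 0.308, 0.008]
top seam0 0.72 [311.0, 171.0, 62.0, 46.0] [0.641, -0.045, 0.008]
top seam5 0.72 [311.0, 171.0, 62.0, 46.0] [0.641, -0.045, 0.008]
top seam4 0.72 [311.0, 171.0, 62.0, 46.0] [0.641, -0.045, 0.008]
top jar_a 0.77 [369.0, 155.0, 19.0, 20.0] [0.691, -0.269, 0.072]
top jar_a 0.66 [399.0, 163.0, 18.0, 22.0] [0.661, -0.383, 0.063]
top amber 0.59 [353.0, 249.0, 13.0, 13.0] [0.342, -0.203, 0.083]
top wash 0.97 [228.0, 151.0, 28.0, 26.0] [0.695, 0.25, 0.128]
top wash 0.64 [294.0, 220.0, 11.0, 17.0] [0.446, 0.017, 0.077]
top wash 0.37 [288.0, 221.0, 10.0, 11.0] [0.441, 0.03, 0.138]
top probe_tip 0.6 [290.0, 220.0, 13.0, 10.0] [0.445, 
[... 876 characters left out ...]
 90.0, 74.0] [0.668, -0.124, 0.07]
scene seam5 0.51 [316.0, 179.0, 7.0, 28.0] [0.453, 0.013, 0.104]
scene seam4 0.95 [358.0, 234.0, 90.0, 74.0] [0.668, -0.124, 0.07]
scene seam4 0.51 [316.0, 179.0, 7.0, 28.0] [0.453, 0.013, 0.104]
scene jar_a 0.8 [340.0, 283.0, 31.0, 41.0] [0.71, -0.303, 0.062]
scene jar_a 0.56 [304.0, 307.0, 28.0, 40.0] [0.681, -0.415, 0.07]
scene amber 0.65 [243.0, 222.0, 13.0, 25.0] [0.354, -0.228, 0.052]
scene wash 0.95 [422.0, 176.0, 29.0, 56.0] [0.721, 0.232, 0.09]
scene probe_tip 0.78 [315.0, 180.0, 10.0, 25.0] [0.444, 0.016, 0.096]
scene probe_tip 0.7 [304.0, 307.0, 28.0, 40.0] [0.68, -0.419, 0.07]
scene probe_tip 0.45 [379.0, 210.0, 28.0, 32.0] [0.69, -0.052, 0.111]
```

View pics/z1.png

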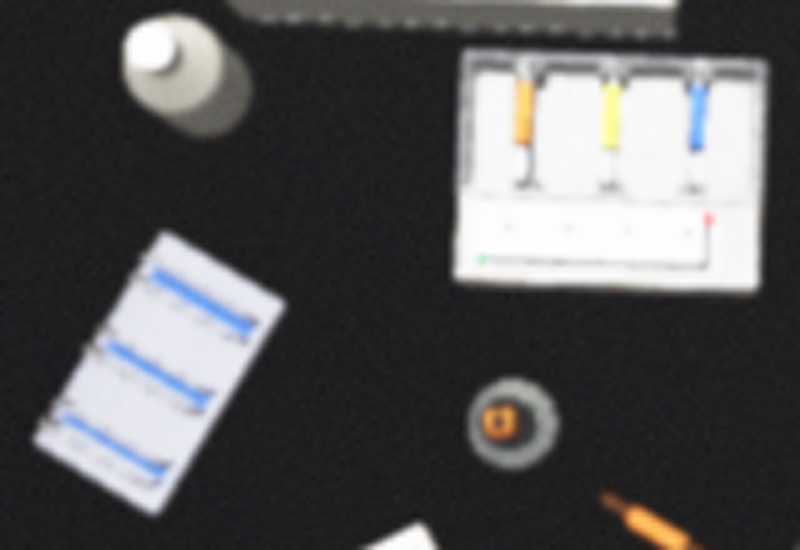

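View pics/z2.png

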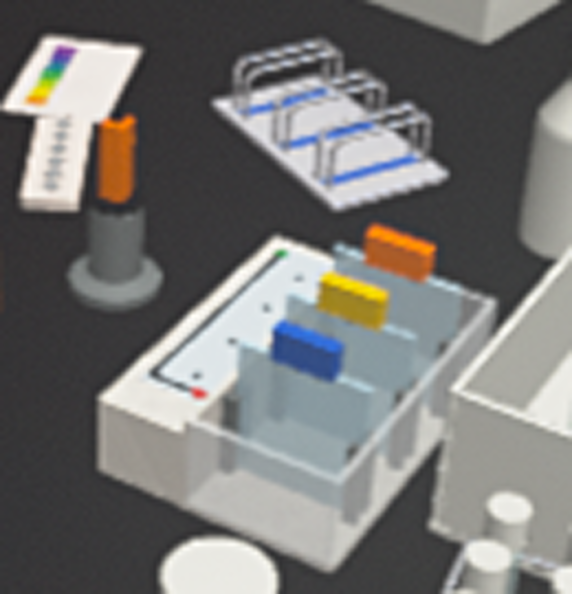

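```bash
cat >> h.py <<'E'
def ray(cam_or_tag,u,v,z):
    if cam_or_tag.endswith('.npz'): f=np.load(cam_or_tag); K,P=f['K'],f['P']
    else: i=env.camera_info(cam_or_tag); K,P=i['intrinsics'],i['pose']
    dr=P[:3,:3]@np.array([(u-K[0,2])/K[0,0],(v-K[1,2])/K[1,1],1.]); o=P[:3,3]
    return o+dr*(z-o[2])/dr[2]
def blobs(im,lo,hi,box=None,amin=3):
    hsv=cv2.cvtColor(im,cv2.COLOR_RGB2HSV); m=cv2.inRange(hsv,lo,hi)
    if box: k=np.zeros_like(m); k[box[1]:box[3],box[0]:box[2]]=1; m=m*k
    n,l,s,c=cv2.connectedComponentsWithStats(m,connectivity=8); out=[]
    for i in range(1,n):
        if s[i,4]>=amin:
            ys,xs=np.nonzero(l==i); r=cv2.minAreaRect(np.stack([xs,ys],1).astype(np.float32)); out.append((c[i],s[i,4],r))
    return out
E
python3 - <<'E'
from h import *
im=np.load('pics/top0.npz')['im']; T='pics/top0.npz'
for nm,lo,hi,box,z in [('orange',(5,140,120),(17,255,255),(280,140,350,185),.126),('yellow',(22,120,120),(34,255,255),(280,140,350,185),.126),('blue',(100,120,80),(125,255,255),(280,140,350,185),.126),('green',(45,60,60),(85,255,255),(280,175,320,195),.060),('red',(170,60,100),(180,255,255),(320,170,345,185),.060),('red',(0,80,100),(4,255,255),(320,170,345,185),.060),('slots',(95,80,80),(125,255,255),(190,170,260,240),.008),('plun',(95,100,80),(125,255,255),(365,195,405,225),.095),('probe',(5,140,120),(17,255,255),(280,205,305,230),.140)]:
    for c,a,r in blobs(im,lo,hi,box): print(nm,np.round(c,1),a,np.round(r[2],1),np.round(r[1],1),np.round(ray(T,*c,z),4))
P,d,_=cloud('top0')
# tank edges region z hist
Y=cv2.cvtColor(im,cv2.COLOR_RGB2GRAY)
# slot ends via PCA
hsv=cv2.cvtColor(im,cv2.COLOR_RGB2HSV); m=cv2.inRange(hsv,(95,80,80),(125,255,255)); 
n,l,s,c=cv2.connectedComponentsWithStats(m)
for i in range(1,n):
  if s[i,4]>20 and 190<c[i][0]<260:
    ys,xs=np.nonzero(l==i); W=np.array([ray(T,x,y,.008)[:2] for x,y in zip(xs,ys)]); w=W-W.mean(0); _,_,V=np.linalg.svd(w); print('slot',W.mean(0),np.degrees(np.arctan2(V[0,1],V[0,0])),np.ptp(w@V[0]))
E
```

```text
yellow [294.5 155.3] 11 90.0 [5. 1.] [0.6779 0.0074 0.126 ]
blue [329. 161.] 5 -90.0 [4. 0.] [ 0.6563 -0.1169  0.126 ]
slots [230.1 195. ] 55 30.5 [22.   2.4] [0.5452 0.2656 0.008 ]
slots [221.5 209.4] 45 31.0 [21.4  1.9] [0.4894 0.2987 0.008 ]
slots [212.6 223.7] 35 29.4 [22.   1.9] [0.434  0.3323 0.008 ]
plun [384.7 212.3] 85 0.0 [10.  9.] [ 0.4711 -0.3195  0.095 ]
probe [289.5 219.1] 34 90.0 [6. 5.] [0.4482 0.0244 0.14  ]
slot [0.54519953 0.26562933] -120.99830089106807 0.08595215339900207
slot [0.48940878 0.29872734] -120.9629818477244 0.08370603037690125
slot [0.43402292 0.33234914] -120.65461932930435 0.08552544401613674
```

Request:
step_arm --steps '[[[18,-27,8,0,0,0.7,50],[18,-27,8,0,0,0.7,50],[18,-27,8,0,0,0.7,50],[18,-27,8,0,0,0.7,50],[18,-27,4,0,0,0.7,50],[18,-27,4,0,0,0.7,50],[18,-27,4,0,0,0.7,50],[18,-27,4,0,0,0.7,50]]]'

```text
time_s: 2.12
tool_pos: [0.3172, 0.3789, 0.2699]
orientation: [-0.001, 0.084, 0.996, -0.001]
wrist_force: [0.3, 0.0, -0.4]
finger_gap: 0.046
```

Request:
step_arm --steps '[[[18,-27,4,0,0,0.7,50],[18,-27,4,0,0,0.7,50],[18,-27,4,0,0,0.7,50],[18,-27,4,0,0,0.7,50],[18,-27,4,0,0,0.7,50],[18,-27,0,0,0,0.7,50],[18,-27,0,0,0,0.7,50],[18,-27,0,0,0,0.7,50]]]'

```text
time_s: 2.78
tool_pos: [0.4668, 0.1513, 0.2949]
orientation: [0.003, 0.033, 0.999, 0.001]
wrist_force: [0.8, -0.0, -0.4]
finger_gap: 0.0435
```

Request:
step_arm --steps '[[[18,-28,2,0,0,0.7,50],[18,-28,2,0,0,0.7,50],[18,-28,0,0,0,0.7,50],[18,-28,0,0,0,0.5,50],[18,-28,0,0,0,0.5,50],[18,-28,0,0,0,0.3,50],[18,-28,0,0,0,0,50],[0,0,0,0,0,0,50]]]'

```text
time_s: 3.45
tool_pos: [0.5997, -0.0615, 0.3002]
orientation: [0.006, 0.004, 1.0, 0.001]
wrist_force: [-0.3, 0.0, 0.4]
finger_gap: 0.0433
```

```bash
python3 - <<'E'
from h import *
snap('wrist','w1'); s=env.sense(); print(s['tool_pos'],s['orientation'],s['qpos'])
E
```

```text
[ 0.59862763 -0.05935875  0.30016221] [0.00523863 0.00342062 0.99997938 0.0014494 ] [-0.23286062  0.11718383  1.49877418  0.00521344  1.51609184 -1.79707582]
```

View pics/w1.png

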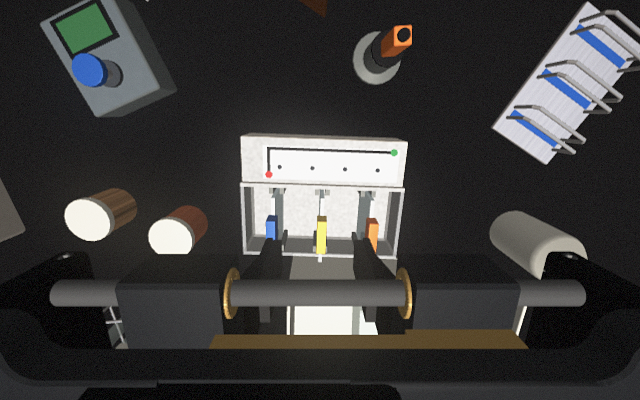

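The wrist view shows the tank at the centre (green dot (394,153), red dot (269,174)), bars at (271,230), (321,235), (372,235), tester plunger at (90,70), probe (400,38) and rack slots at right.

```bash
python3 - <<'E'
from h import *
T='pics/w1.npz'; im=np.load(T)['im']; print(np.round(np.load(T)['P'],3).tolist())
cfg=[('orange',(3,120,100),(20,255,255),(355,210,385,260),.126),('yellow',(20,120,100),(34,255,255),(300,210,340,260),.126),('blue',(100,120,60),(125,255,255),(255,210,285,260),.126),('green',(45,80,60),(85,255,255),(380,140,410,165),.060),('red',(165,80,100),(180,255,255),(255,160,285,185),.060),('red0',(0,120,100),(10,255,255),(255,160,285,185),.060),('slots',(95,80,80),(125,255,255),(500,0,640,160),.008),('plun',(95,100,60),(125,255,255),(60,40,120,95),.095),('probe',(3,120,100),(20,255,255),(360,10,420,70),.140)]
for nm,lo,hi,box,z in cfg:
    for c,a,r in blobs(im,lo,hi,box,8): print(nm,np.round(c,1),a,np.round(r[0],1),np.round(r[2],1),np.round(r[1],1),np.round(ray(T,*c,z),4))
P,d,_=cloud('w1')
for nm,u,v in [('bl',271,222),('ye',321,222),('or',372,222),('ledge',330,140),('ledge2',300,158),('plun',88,68),('probetop',403,36),('orfront',372,240)]: print(nm,np.round(P[v,u],4))
a=cv2.resize(im[125:265,230:415,::-1],None,fx=4.2,fy=4.2,interpolation=cv2.INTER_CUBIC);cv2.imwrite('pics/z3.png',a)
a=cv2.resize(im[0:170,340:640,::-1],None,fx=2.6,fy=2.6,interpolation=cv2.INTER_CUBIC);cv2.imwrite('pics/z4.png',a)
E
```

```text
[[0.007, 0.952, 0.305, 0.517], [1.0, -0.007, 0.001, -0.06], [0.003, 0.305, -0.952, 0.462], [0.0, 0.0, 0.0, 1.0]]
orange [371.8 231.8] 308 [371.  235.2] 4.1 [12.5 34.8] [0.6598 0.008  0.126 ]
yellow [318.9 217.1] 8 [319.5 217.5] 90.0 [3. 3.] [ 0.64   -0.0573  0.126 ]
yellow [319.7 224.8] 33 [318.6 226.1] 29.7 [ 6.9 18.7] [ 0.65   -0.0564  0.126 ]
yellow [321.5 247.5] 63 [320.5 244.5] 90.0 [17.  9.] [ 0.6807 -0.0542  0.126 ]
blue [270.4 229.4] 173 [270.5 229. ] 90.0 [20.  9.] [ 0.6556 -0.1171  0.126 ]
green [393.3 152.4] 34 [393.  152.5] 90.0 [5. 6.] [0.5713 0.0447 0.06  ]
red0 [268.4 173.9] 31 [268.5 174. ] 90.0 [6. 5.] [ 0.5998 -0.1266  0.06  ]
slots [579.2  26.9] 29 [578.8  27.8] 45.0 [4.9 7.1] [0.4105 0.299  0.008 ]
slots [601.8  47.9] 514 [601.  47.] 39.0 [55. 10.] [0.4364 0.3373 0.008 ]
slots [545.8  71.8] 40 [545.8  73.2] 45.0 [7.1 7.8] [0.4664 0.2665 0.008 ]
slots [568.5  91.1] 435 [567.7  90.3] 37.1 [51.   8.9] [0.4922 0.3053 0.008 ]
slots [515.9 113.5] 51 [516.3 112.9] 6.3 [12.   5.5] [0.5226 0.2352 0.008 ]
slots [537.1 131.8] 257 [536. 131.] 35.2 [48.2  5.6] [0.5492 0.2724 0.008 ]
plun [89.1 69.6] 961 [89.5 69.5] 90.0 [33. 35.] [ 0.4705 -0.3178  0.095 ]
probe [397.4  42. ] 467 [396.5  40. ] 90.0 [32. 29.] [0.4534 0.0201 0.14  ]
bl [ 0.6457 -0.1158  0.1262]
ye [ 0.6457 -0.0548  0.1276]
or [0.6491 0.0088 0.1201]
ledge [ 0.5544 -0.0414  0.0585]
ledge2 [ 0.578  -0.0822  0.0603]
plun [ 0.4688 -0.3192  0.0943]
probetop [0.4492 0.0241 0.1442]
orfront [0.6709 0.0088 0.126 ]
```

View pics/z3.png

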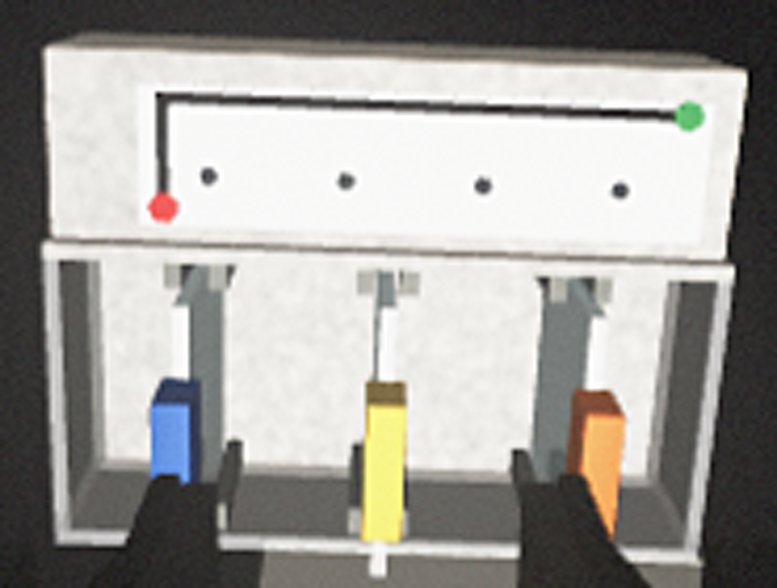

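View pics/z4.png

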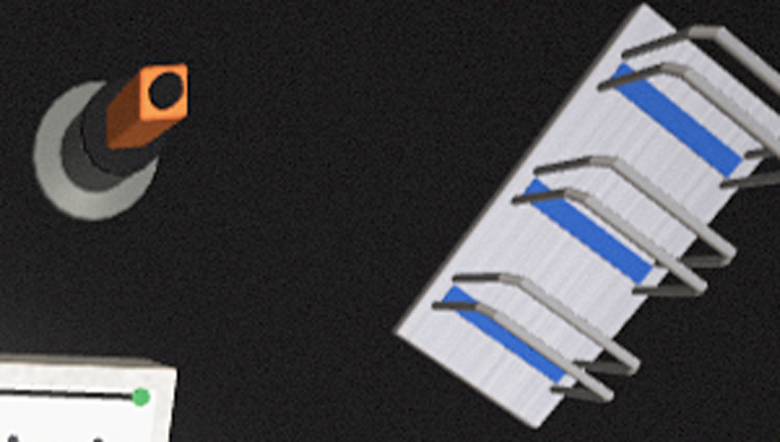

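```bash
python3 - <<'E'
from h import *
T='pics/w1.npz'
for nm,u,v,z in [('ye c',321.7,238,.126),('or @',373.5,226,.126),('or far',376,250,.126),('bl @',271.2,230,.126),('ye near',321,223,.126),('ye far',322,253.6,.126),('a',534.2,128.8,.008),('b',566.9,88.8,.008),('c',600.8,45.4,.008)]: print(nm,np.round(ray(T,u,v,z),4))
for k,(e0,e1) in dict(a=((450,295),(561,378)),b=((530,189),(645,275)),c=((622,70),(735,170))).items():
  p,q=[ray(T,340+e[0]/2.6,e[1]/2.6,.008)[:2] for e in (e0,e1)]; print(k,p,q,(p+q)/2,np.linalg.norm(p-q),np.degrees(np.arctan2(*(q-p)[::-1])))
E
```

```text
ye c [ 0.6676 -0.054   0.126 ]
or @ [0.6521 0.0097 0.126 ]
or far [0.6847 0.0145 0.126 ]
bl @ [ 0.6564 -0.1162  0.126 ]
ye near [ 0.6476 -0.0548  0.126 ]
ye far [ 0.6891 -0.0536  0.126 ]
a [0.5448 0.2671 0.008 ]
b [0.4891 0.3021 0.008 ]
c [0.4333 0.335  0.008 ]
a [0.52254918 0.23103391] [0.56955    0.30549094] [0.54604959 0.26826242] 0.0880507067444604 57.73792898679996
b [0.46750741 0.26391168] [0.51249485 0.33915203] [0.49000113 0.30153185] 0.087664012064804 59.12410804799467
c [0.41057955 0.2990685 ] [0.4587267  0.37326107] [0.43465312 0.33616479] 0.08844594962096632 57.01851034310215
```

Request:
step_arm --steps '[[[18,17.5,-10,-0.05,0.15,-0.5,50],[18,17.5,-10,-0.05,0.15,-0.5,50],[18,17.5,-10,-0.05,0.15,-0.5,50],[17,17,-10,0,0.15,-0.5,50],[0,0,-30,0,0,0,50],[0,0,-30,0,0,0,50],[0,0,-30,0,0,0,50],[0,0,-10,0,0,0,50]]]'

```text
time_s: 4.17
tool_pos: [0.6723, 0.0195, 0.1624]
orientation: [0.005, 0.021, 1.0, 0.001]
wrist_force: [-1.1, -0.5, -0.2]
finger_gap: 0.0436
```

```bash
cat >> h.py <<'E'
def st():
    s=env.sense(); w,x,y,z=s['orientation']
    Y=np.array([2*(x*y-w*z),1-2*(x*x+z*z)]); Z=np.array([2*(x*z+w*y),2*(y*z-w*x)])
    print('t',round(s['time_s'],2),'pos',np.round(s['tool_pos']*1000,1),'jaw',round(np.degrees(np.arctan2(Y[1],Y[0])),2),'fix rx,ry',np.round(np.degrees([-Z[1],Z[0]]),2),'F',np.round(s['wrist_force'],1),'gap',round(s['finger_gap']*1000,1))
E
python3 -c "
from h import *
st(); snap('wrist','w2'); st()"
```

```text
t 4.17 pos [672.3  19.5 162.4] jaw 87.54 fix rx,ry [-0.07  0.6 ] F [-1.1 -0.5 -0.2] gap 43.6
t 4.22 pos [671.9  19.6 161.9] jaw 87.54 fix rx,ry [-0.09  0.53] F [-1.1  0.5 -1.4] gap 43.3
```

View pics/w2.png

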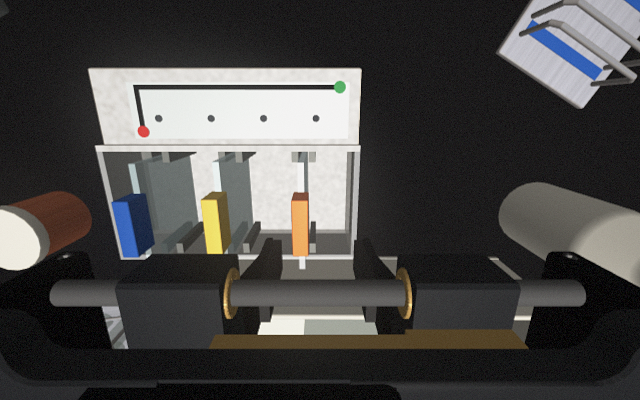

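```bash
python3 - <<'E'
from h import *
T='pics/w2.npz'; im=np.load(T)['im']
cv2.imwrite('pics/z5.png',cv2.resize(im[180:270,100:330,::-1],None,fx=3.4,fy=3.4,interpolation=cv2.INTER_CUBIC))
for nm,lo,hi,box in [('orange',(3,120,100),(20,255,255),(280,190,320,265)),('yellow',(20,120,100),(34,255,255),(195,190,240,265)),('blue',(100,120,60),(125,255,255),(105,190,160,265))]:
    for c,a,r in blobs(im,lo,hi,box,30): print(nm,np.round(c,1),a,np.round(r[0],1),np.round(r[1],1),np.round(ray(T,*c,.126),4))
for nm,u,v,z in [('green',340,87,.06),('red',144,131.5,.06),('or0',300.5,200,.126),('or1',300.5,256,.126)]: print(nm,np.round(ray(T,u,v,z),4))
E
```

```text
orange [299.6 224.3] 1029 [299.5 224. ] [62.3 16.4] [0.6675 0.007  0.126 ]
yellow [211.8 222.7] 1011 [211.7 222.3] [23.6 61.8] [ 0.6635 -0.0559  0.126 ]
blue [132.8 224.4] 1917 [133.3 225. ] [62.6 34.3] [ 0.6622 -0.1129  0.126 ]
green [0.572  0.0429 0.06  ]
red [ 0.6008 -0.1282  0.06  ]
or0 [0.6492 0.0087 0.126 ]
or1 [0.6928 0.0061 0.126 ]
```

View pics/z5.png

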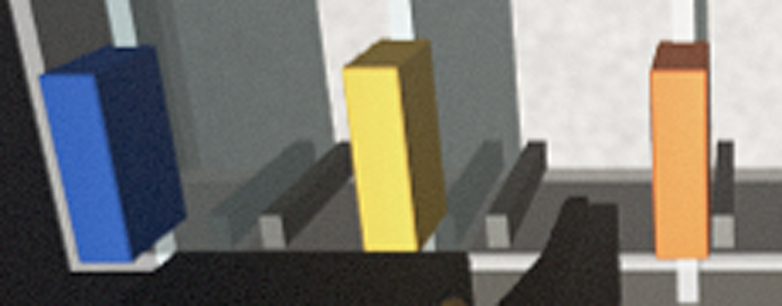

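Request:
step_arm --steps '[[[0,-6,0,0,0.3,0,50],[0,-5,-10,0,0.2,0,50],[0,0,-20,0,0,0,50],[0,0,-20,0,0,0,50],[0,0,-12,0,0,0,50],[0,0,-2,0,0,0,50],[0,0,0,0,0,0,50]]]'

```text
time_s: 4.8
tool_pos: [0.6776, 0.0059, 0.1073]
orientation: [0.008, 0.022, 1.0, -0.0]
wrist_force: [0.0, 0.1, -0.3]
finger_gap: 0.0436
```

```bash
python3 -c "
from h import *
snap('wrist','w3'); st()"
```

```text
t 4.85 pos [677.7   5.8 107.6] jaw 87.52 fix rx,ry [0.04 0.9 ] F [ 0.1  0.7 -0.2] gap 43.6
```

View pics/w3.png

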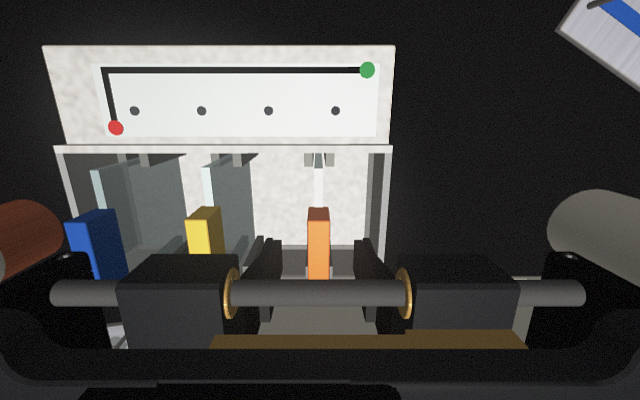

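Request:
step_arm --steps '[[[-4,0,-8,0,0.5,0,50],[-3,0,-5,0,0.4,0,50],[0,0,0,0,0,0,50],[0,0,0,0,0,0,50]]]'

```text
time_s: 5.18
tool_pos: [0.6725, 0.0053, 0.0979]
orientation: [0.002, 0.022, 1.0, -0.001]
wrist_force: [-0.0, 0.5, -0.4]
finger_gap: 0.0437
```

```bash
python3 -c "
from h import *
st()"
```

```text
t 5.18 pos [672.5   5.3  97.9] jaw 87.5 fix rx,ry [0.08 0.25] F [-0.   0.5 -0.4] gap 43.7
```

Close on the bar.

Request:
step_arm --steps '[[[0,0,-2,0,0,0,0],[0,0,0,0,0,0,0],[0,0,0,0,0,0,0],[0,0,0,0,0,0,0],[0,0,0,0,0,0,0]]]'

```text
time_s: 5.6
tool_pos: [0.6732, 0.0055, 0.0968]
orientation: [0.003, 0.022, 1.0, -0.001]
wrist_force: [0.1, 0.2, 1.2]
finger_gap: 0.0181
```

Request:
step_arm --steps '[[[0,0,0,0,0,0,0],[0,0,0,0,0,0,0],[0,0,0,0,0,0,0]]]'

```text
time_s: 5.85
tool_pos: [0.6732, 0.0056, 0.0969]
orientation: [0.003, 0.022, 1.0, -0.001]
wrist_force: [0.7, 0.3, -1.4]
finger_gap: 0.0116
```

Request:
step_arm --steps '[[[0,0,10,0,0,0,0],[0,0,14,0,0,0,0],[0,0,14,0,0,0,0],[0,0,14,0,0,0,0],[0,0,14,0,0,0,0],[0,0,14,0,0,0,0]]]'

```text
time_s: 6.35
tool_pos: [0.6702, 0.0058, 0.1802]
orientation: [-0.0, 0.022, 1.0, -0.0]
wrist_force: [0.2, -0.8, -1.0]
finger_gap: 0.0116
```

```bash
python3 -c "
from h import *
st()"
```

```text
t 6.35 pos [670.2   5.8 180.2] jaw 87.53 fix rx,ry [ 0.04 -0.05] F [ 0.2 -0.8 -1. ] gap 11.6
```

Request:
step_arm --steps '[[[-16,23,3,0,0,5,0],[-19,27,2,0,0,5,0],[-19,27,2,0,0,5,0],[-19,27,0,0,0,5,0],[-19,27,0,0,0,5,0],[-19,27,0,0,0,5,0],[-19,27,0,0,0,5,0],[-19,27,0,0,0,5,0]]]'

```text
time_s: 7.02
tool_pos: [0.5238, 0.2182, 0.2079]
orientation: [0.013, -0.331, 0.944, -0.0]
wrist_force: [-0.4, -0.4, -1.1]
finger_gap: 0.0117
```

```bash
python3 -c "
from h import *
st()"
```

```text
t 7.02 pos [523.8 218.2 207.9] jaw 128.63 fix rx,ry [-0.46  1.4 ] F [-0.4 -0.4 -1.1] gap 11.7
```

Request:
step_arm --steps '[[[-18,24,-2,0,0.2,4.5,0],[-18,24,-2,0,0.2,4.5,0],[-18,24,-2,-0.1,0.2,4,0],[-13,17,-2,-0.1,0.2,3,0],[-8,10,-2,-0.1,0.2,1,0],[-3,4,0,0,0,0,0],[0,0,0,0,0,0,0]]]'

```text
time_s: 7.6
tool_pos: [0.4388, 0.3324, 0.2103]
orientation: [0.01, -0.479, 0.878, 0.004]
wrist_force: [-0.4, -0.1, -1.2]
finger_gap: 0.0116
```

```bash
python3 -c "
from h import *
st(); snap('wrist','w4'); st()"
```

```text
t 7.6 pos [438.8 332.4 210.3] jaw 147.21 fix rx,ry [-0.94  0.79] F [-0.4 -0.1 -1.2] gap 11.6
t 7.65 pos [439.3 332.  210.5] jaw 147.17 fix rx,ry [-0.95  0.81] F [0.6 0.1 0. ] gap 11.8
```

View pics/w4.png

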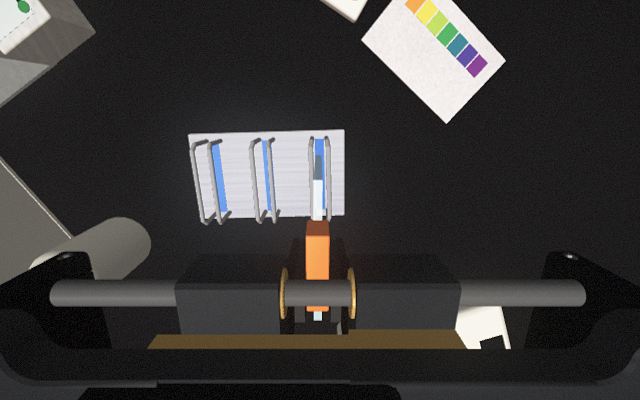

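```bash
python3 - <<'E'
from h import *
T='pics/w4.npz'; im=np.load(T)['im']
cv2.imwrite('pics/z6.png',cv2.resize(im[120:240,180:355,::-1],None,fx=4.4,fy=4.4,interpolation=cv2.INTER_CUBIC))
E
```

```text
(no output)
```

View pics/z6.png

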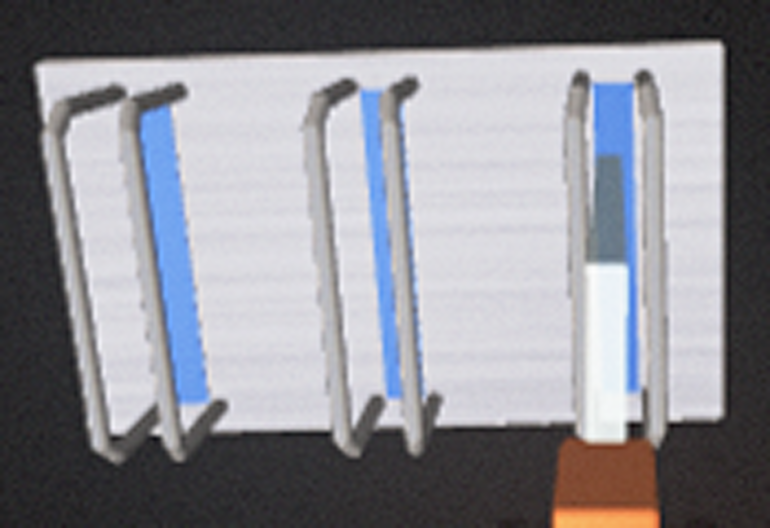

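```bash
python3 - <<'E'
from h import *
T='pics/w4.npz'
W=lambda u,v,z=.008: ray(T,180+u/4.4,120+v/4.4,z)[:2]
for n,u,v in [('c',616,238),('b',393,244),('a',171,252)]: print(n,np.round(W(u,v),4))
e=W(640,392)-W(632,83); print('c right edge dir',np.degrees(np.arctan2(*e[::-1])),np.linalg.norm(e))
e=W(425,398)-W(400,90);print('b',np.degrees(np.arctan2(*e[::-1])),np.linalg.norm(e))
# loop tops z .063 for c
for n,p,q in [('cL',(575,100),(585,440)),('cR',(650,100),(655,440)),('bL',(316,110),(347,440)),('bR',(393,110),(415,440))]: print(n,np.round(W(*p,.063),4),np.round(W(*q,.063),4))
# panel bottom edge: rear corner at about (610,155) 
s=env.sense(); z=s['tool_pos'][2]+.017-.108; print('panel bottom z',z, 'far bottom corner',np.round(W(610,155,z),4)); print('sheet top near',np.round(W(605,440,z+.098),4))
E
```

```text
c [0.4357 0.3289]
b [0.4903 0.2958]
a [0.5453 0.2632]
c right edge dir 59.08981775864148 0.09007758069525602
b 59.06665609843173 0.09012912609455247
cL [0.4197 0.2857] [0.4644 0.3585]
cR [0.4049 0.2952] [0.4493 0.3682]
bL [0.4722 0.2546] [0.5155 0.3257]
bR [0.457  0.2644] [0.5009 0.3351]
panel bottom z 0.11946088563746114 far bottom corner [0.4151 0.2936]
sheet top near [0.4271 0.3109]
```

Request:
step_arm --steps '[[[-1.5,-0.7,-10,-0.5,0.4,1,0],[-1.5,-0.7,-14,-0.4,0.4,0.8,0],[0,0,-12,0,0,0,0],[0,0,-5,0,0,0,0],[0,0,0,0,0,0,0],[0,0,0,0,0,0,0]]]'

```text
time_s: 8.15
tool_pos: [0.4383, 0.3262, 0.1646]
orientation: [-0.001, -0.491, 0.871, -0.001]
wrist_force: [0.6, 0.1, 0.0]
finger_gap: 0.0119
```

```bash
python3 -c "
from h import *
snap('wrist','w5'); st()
im=np.load('pics/w5.npz')['im']
cv2.imwrite('pics/z7.png',cv2.resize(im[60:240,180:380,::-1],None,fx=3.3,fy=3.3,interpolation=cv2.INTER_CUBIC))
"
```

```text
t 8.2 pos [438.2 326.1 164.5] jaw 148.77 fix rx,ry [ 0.16 -0.13] F [-0.2 -0.5 -1.4] gap 11.6
```

View pics/z7.png

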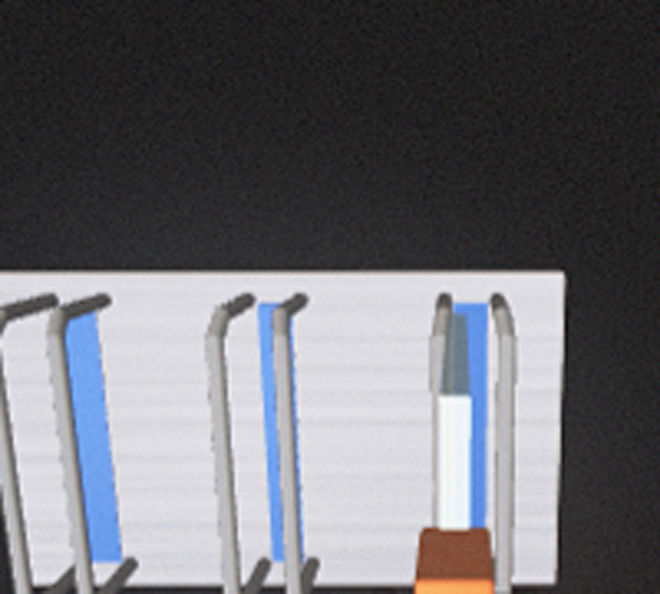

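Request:
step_arm --steps '[[[-1.6,4.4,0,0,0,0.2,0],[0,0,0,0,0,0,0],[0,0,0,0,0,0,0]]]'

```text
time_s: 8.45
tool_pos: [0.4371, 0.3308, 0.1651]
orientation: [-0.001, -0.492, 0.871, -0.001]
wrist_force: [-0.8, 0.0, -0.7]
finger_gap: 0.0119
```

```bash
cat >> h.py <<'E'
def nt(a=59.05):
    p=env.sense()['tool_pos']*1000; r=np.radians(a); print('n',round(-p[0]*np.sin(r)+p[1]*np.cos(r),1),'t',round(p[0]*np.cos(r)+p[1]*np.sin(r),1))
E
python3 -c "
from h import *
st();nt()"
```

```text
t 8.45 pos [437.1 330.8 165.1] jaw 148.93 fix rx,ry [ 0.13 -0.08] F [-0.8  0.  -0.7] gap 11.9
n -204.7 t 508.6
```

Request:
step_arm --steps '[[[0,0,-6,0,0,0,0],[0,0,-6,0,0,0,0],[0,0,-6,0,0,0,0],[0,0,-6,0,0,0,0],[0,0,0,0,0,0,0]]]'

```text
time_s: 8.87
tool_pos: [0.4376, 0.3317, 0.14]
orientation: [0.0, -0.492, 0.87, -0.001]
wrist_force: [-0.2, 0.4, -1.5]
finger_gap: 0.0117
```

```bash
python3 -c "
from h import *
st();nt();snap('wrist','w6')
im=np.load('pics/w6.npz')['im']
cv2.imwrite('pics/z8.png',cv2.resize(im[60:240,180:380,::-1],None,fx=3.3,fy=3.3,interpolation=cv2.INTER_CUBIC))
"
```

```text
t 8.87 pos [437.6 331.7 140. ] jaw 148.98 fix rx,ry [0.05 0.06] F [-0.2  0.4 -1.5] gap 11.7
n -204.7 t 509.5
```

View pics/z8.png

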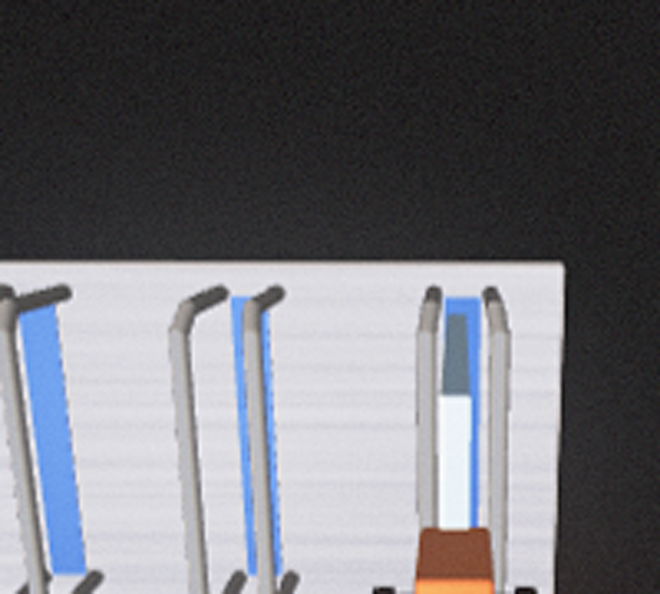

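Request:
step_arm --steps '[[[-0.7,0.4,-6,0,0,0,0],[0,0,-7,0,0,0,0],[0,0,-7,0,0,0,0],[0,0,-7,0,0,0,0],[0,0,-6,0,0,0,0],[0,0,-3,0,0,0,0],[0,0,0,0,0,0,0]]]'

```text
time_s: 9.5
tool_pos: [0.4367, 0.3319, 0.1002]
orientation: [0.0, -0.492, 0.87, -0.001]
wrist_force: [0.1, 0.2, -0.6]
finger_gap: 0.0119
```

```bash
python3 -c "
from h import *
st();nt()"
```

```text
t 9.5 pos [436.7 331.9 100.2] jaw 148.97 fix rx,ry [0.06 0.04] F [ 0.1  0.2 -0.6] gap 11.9
n -203.8 t 509.3
```

Request:
step_arm --steps '[[[0,0,-1.5,0,0,0,0],[0,0,0,0,0,0,0]]]'

```text
time_s: 9.67
tool_pos: [0.4372, 0.332, 0.0993]
orientation: [0.0, -0.492, 0.87, -0.001]
wrist_force: [-0.2, -0.0, -1.5]
finger_gap: 0.0116
```

Release (50 %) and rise.

Request:
step_arm --steps '[[[0,0,-1,0,0,0,50],[0,0,0,0,0,0,50],[0,0,0,0,0,0,50],[0,0,0,0,0,0,50],[0,0,0,0,0,0,50]]]'

```text
time_s: 10.08
tool_pos: [0.4384, 0.3327, 0.0997]
orientation: [0.002, -0.492, 0.87, -0.001]
wrist_force: [0.6, 0.1, 0.2]
finger_gap: 0.0369
```

Request:
step_arm --steps '[[[0,0,12,0,0,0,50],[0,0,20,0,0,0,50],[0,0,20,0,0,0,50],[0,0,20,0,0,0,50],[0,0,20,0,0,0,50],[0,0,0,0,0,0,50]]]'

```text
time_s: 10.58
tool_pos: [0.4366, 0.3318, 0.1979]
orientation: [0.0, -0.492, 0.87, -0.001]
wrist_force: [1.5, 0.2, 0.3]
finger_gap: 0.0433
```

```bash
python3 -c "
from h import *
st();snap('wrist','w7')
"
```

```text
t 10.58 pos [436.6 331.8 197.9] jaw 148.98 fix rx,ry [0.05 0.09] F [1.5 0.2 0.3] gap 43.3
```

View pics/w7.png

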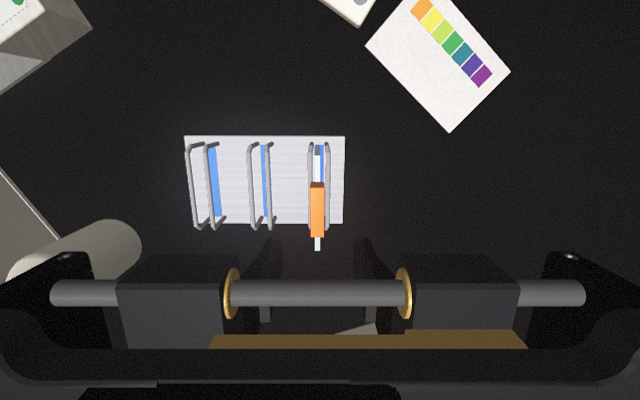

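Request:
step_arm --steps '[[[15,-26,0,0,0,-4.5,50],[17,-29,0,0,0,-4.5,50],[17,-29,0,0,0,-4.5,50],[17,-29,0,0,0,-4.5,50],[17,-29,0,0,0,-4.5,50],[17,-29,0,0,0,-4.5,50],[17,-29,0,0,0,-4.5,50],[17,-29,0,0,0,-4.5,50]]]'

```text
time_s: 11.3
tool_pos: [0.5672, 0.0987, 0.192]
orientation: [-0.003, -0.192, 0.981, 0.001]
wrist_force: [0.6, -0.1, 1.1]
finger_gap: 0.0433
```

Request:
step_arm --steps '[[[17,-29,0,0,0,-4.5,50],[17,-29,0,0,0,-4.5,50],[17,-29,0,0,0,-4.5,50],[17,-29,0,0,0,-4.5,50],[14,-22,0,0,0,-3,50],[6,-8,0,0,0,-1,50],[0,0,0,0,0,0,50]]]'

```text
time_s: 11.88
tool_pos: [0.656, -0.0619, 0.1836]
orientation: [-0.007, 0.014, 1.0, 0.003]
wrist_force: [-0.2, 0.3, -0.4]
finger_gap: 0.0433
```

```bash
python3 -c "
from h import *
st()
"
```

```text
t 11.88 pos [656.  -61.9 183.6] jaw 88.38 fix rx,ry [-0.31 -0.85] F [-0.2  0.3 -0.4] gap 43.3
```

Request:
step_arm --steps '[[[6,2,-10,-0.2,-0.4,-0.5,50],[6,1.5,-20,-0.1,-0.4,-0.4,50],[0,0,-20,0,0,0,50],[0,0,-15,0,0,0,50],[0,0,0,0,0,0,50],[0,0,0,0,0,0,50]]]'

```text
time_s: 12.38
tool_pos: [0.6652, -0.0491, 0.1116]
orientation: [-0.002, 0.018, 1.0, 0.002]
wrist_force: [0.1, -0.6, 0.7]
finger_gap: 0.0436
```

```bash
python3 -c "
from h import *
st();snap('wrist','w8')
"
```

```text
t 12.38 pos [665.2 -49.1 111.6] jaw 87.97 fix rx,ry [-0.19 -0.2 ] F [ 0.1 -0.6  0.7] gap 43.6
```

View pics/w8.png

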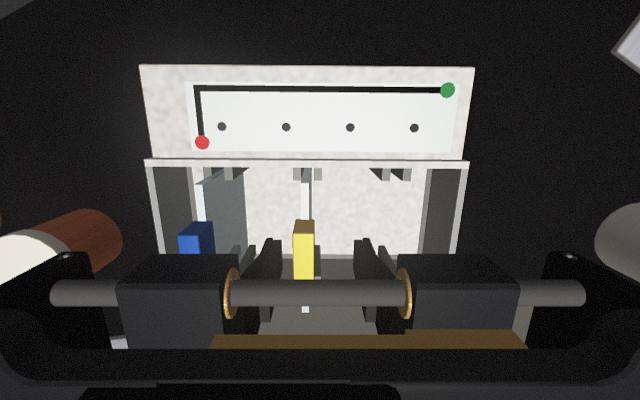

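Request:
step_arm --steps '[[[2,-9,-4,-0.1,-0.2,-0.4,50],[1,-1,-5,0,0,0,50],[0,0,-3,0,0,0,50],[0,0,0,0,0,0,50],[0,0,0,0,0,0,50]]]'

```text
time_s: 12.85
tool_pos: [0.67, -0.0585, 0.1022]
orientation: [0.003, 0.02, 1.0, 0.0]
wrist_force: [-1.1, -0.8, 0.2]
finger_gap: 0.0434
```

Request:
step_arm --steps '[[[0,0,-5,0,0.3,-0.2,0],[0,0,0,0,0,0,0],[0,0,0,0,0,0,0],[0,0,0,0,0,0,0],[0,0,0,0,0,0,0],[0,0,0,0,0,0,0],[0,0,0,0,0,0,0],[0,0,0,0,0,0,0]]]'

```text
time_s: 13.52
tool_pos: [0.6709, -0.0591, 0.098]
orientation: [0.001, 0.023, 1.0, 0.0]
wrist_force: [-0.3, -0.3, -0.1]
finger_gap: 0.0115
```

```bash
python3 -c "
from h import *
st()"
```

```text
t 13.52 pos [670.9 -59.1  98. ] jaw 87.42 fix rx,ry [-0.01  0.09] F [-0.3 -0.3 -0.1] gap 11.5
```

Request:
step_arm --steps '[[[0,0,10,0,0,0,0],[0,0,14,0,0,0,0],[0,0,14,0,0,0,0],[0,0,14,0,0,0,0],[0,0,14,0,0,0,0],[0,0,14,0,0,0,0],[0,0,14,0,0,0,0]]]'

```text
time_s: 14.1
tool_pos: [0.6687, -0.0585, 0.1985]
orientation: [-0.001, 0.022, 1.0, 0.001]
wrist_force: [-0.7, -0.0, -0.4]
finger_gap: 0.0118
```

Request:
step_arm --steps '[[[-12,24,2,0,0,4.2,0],[-14,28,0,0,0,4.2,0],[-14,28,0,0,0,4.2,0],[-14,28,0,0,0,4.2,0],[-14,28,0,0,0,4.2,0],[-14,28,0,0,0,4.2,0],[-14,28,0,0,0,4.2,0],[-14,28,0,0,0,4.2,0]]]'

```text
time_s: 14.77
tool_pos: [0.5616, 0.1618, 0.2221]
orientation: [0.012, -0.275, 0.961, -0.001]
wrist_force: [-0.7, 0.6, -0.9]
finger_gap: 0.0115
```

```bash
python3 -c "
from h import *
st()"
```

```text
t 14.77 pos [561.6 161.8 222.1] jaw 121.88 fix rx,ry [-0.28  1.38] F [-0.7  0.6 -0.9] gap 11.5
```

Request:
step_arm --steps '[[[-13,25,-2,0,0.3,4.8,0],[-13,25,-2,0,0.3,4.8,0],[-13,25,-2,0,0.3,4.8,0],[-13,25,-2,0,0.2,4.8,0],[-9,17,-2,0,0.2,3.5,0],[-4,7,0,0,0,1.5,0],[0,0,0,0,0,0,0]]]'

```text
time_s: 15.35
tool_pos: [0.4914, 0.2979, 0.2254]
orientation: [0.008, -0.484, 0.875, 0.006]
wrist_force: [-0.3, 0.1, -0.0]
finger_gap: 0.0121
```

```bash
python3 -c "
from h import *
st();nt()"
```

```text
t 15.35 pos [491.4 297.9 225.4] jaw 147.88 fix rx,ry [-1.02  0.51] F [-0.3  0.1 -0. ] gap 12.1
n -268.2 t 508.2
```

Right over slot b. Descend to about 0.165 with orientation trim.

Request:
step_arm --steps '[[[0,2,-12,-0.5,0.3,0.6,0],[0,2,-16,-0.5,0.2,0.5,0],[0,0,-16,0,0,0,0],[0,0,-10,0,0,0,0],[0,0,0,0,0,0,0],[0,0,0,0,0,0,0]]]'

```text
time_s: 15.85
tool_pos: [0.4941, 0.2977, 0.1673]
orientation: [-0.0, -0.489, 0.872, -0.002]
wrist_force: [-0.6, 0.5, -0.1]
finger_gap: 0.0117
```

```bash
python3 -c "
from h import *
st();nt()"
```

```text
t 15.85 pos [494.1 297.7 167.3] jaw 148.57 fix rx,ry [0.23 0.08] F [-0.6  0.5 -0.1] gap 11.7
n -270.6 t 509.5
```

Request:
step_arm --steps '[[[-2.4,0.5,0,0.2,0,0.4,0],[0,0,-6,0,0,0,0],[0,0,-6,0,0,0,0],[0,0,0,0,0,0,0]]]'

```text
time_s: 16.18
tool_pos: [0.4927, 0.297, 0.1546]
orientation: [0.001, -0.491, 0.871, -0.001]
wrist_force: [0.8, -0.0, 0.1]
finger_gap: 0.0119
```

```bash
python3 -c "
from h import *
st();nt();snap('wrist','w9')
im=np.load('pics/w9.npz')['im']
cv2.imwrite('pics/z9.png',cv2.resize(im[100:240,240:440,::-1],None,fx=3.3,fy=3.3,interpolation=cv2.INTER_CUBIC))"
```

```text
t 16.18 pos [492.7 297.  154.6] jaw 148.85 fix rx,ry [0.02 0.1 ] F [ 0.8 -0.   0.1] gap 11.9
n -269.8 t 508.0
```

View pics/z9.png

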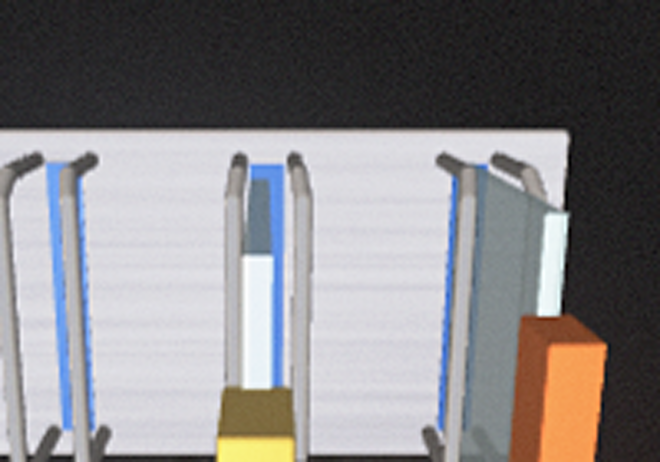

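Request:
step_arm --steps '[[[-1.2,0.8,-3,0,0,0.2,0],[0,0,-6,0,0,0,0],[0,0,-7,0,0,0,0],[0,0,-7,0,0,0,0],[0,0,-7,0,0,0,0],[0,0,-7,0,0,0,0],[0,0,-6,0,0,0,0],[0,0,-3,0,0,0,0]]]'

```text
time_s: 16.9
tool_pos: [0.4921, 0.2986, 0.106]
orientation: [0.002, -0.493, 0.87, -0.001]
wrist_force: [-0.5, 0.1, -1.3]
finger_gap: 0.0118
```

```bash
python3 -c "
from h import *
st();nt()"
```

```text
t 16.9 pos [492.1 298.6 106. ] jaw 149.11 fix rx,ry [-0.06  0.29] F [-0.5  0.1 -1.3] gap 11.8
n -268.5 t 509.2
```

Request:
step_arm --steps '[[[0,0,-4,0,0,0,0],[0,0,-2,0,0,0,0],[0,0,0,0,0,0,0]]]'

```text
time_s: 17.15
tool_pos: [0.4926, 0.2988, 0.1002]
orientation: [0.003, -0.493, 0.87, -0.001]
wrist_force: [0.7, 0.2, -1.2]
finger_gap: 0.0119
```

Request:
step_arm --steps '[[[0,0,-1,0,0,0,50],[0,0,0,0,0,0,50],[0,0,0,0,0,0,50],[0,0,0,0,0,0,50],[0,0,0,0,0,0,50],[0,0,8,0,0,0,50],[0,0,20,0,0,0,50],[0,0,20,0,0,0,50]]]'

```text
time_s: 17.82
tool_pos: [0.4895, 0.2973, 0.1441]
orientation: [-0.002, -0.493, 0.87, -0.0]
wrist_force: [0.6, 0.1, -0.1]
finger_gap: 0.043
```

Request:
step_arm --steps '[[[0,0,20,0,0,0,50],[0,0,20,0,0,0,50],[0,0,20,0,0,0,50],[10,-26,0,0,0,-4.5,50],[12,-31,0,0,0,-4.5,50],[12,-31,0,0,0,-4.5,50],[12,-31,0,0,0,-4.5,50],[12,-31,0,0,0,-4.5,50]]]'

```text
time_s: 18.48
tool_pos: [0.5497, 0.1499, 0.2201]
orientation: [0.006, -0.312, 0.95, -0.001]
wrist_force: [0.1, -0.6, -0.1]
finger_gap: 0.0438
```

```bash
python3 -c "
from h import *
st()"
```

```text
t 18.48 pos [549.7 149.9 220.1] jaw 126.4 fix rx,ry [-0.17  0.69] F [ 0.1 -0.6 -0.1] gap 43.8
```

Request:
step_arm --steps '[[[12,-30,0,0,0,-4.5,50],[12,-30,0,0,0,-4.5,50],[12,-30,0,0,0,-4.5,50],[12,-30,0,0,0,-4.5,50],[12,-30,0,0,0,-4.5,50],[12,-30,0,0,0,-4.5,50],[12,-30,0,0,0,-4.5,50],[12,-30,0,0,0,-3.5,50]]]'

```text
time_s: 19.15
tool_pos: [0.6495, -0.103, 0.2278]
orientation: [0.009, 0.004, 1.0, -0.004]
wrist_force: [1.4, 0.3, -1.4]
finger_gap: 0.0435
```

Request:
step_arm --steps '[[[12,-12,0,0,0,-2,50],[4,-4,-10,0,0,-0.5,50],[0,0,-20,0,0,0,50],[0,0,0,0,0,0,50],[0,0,0,0,0,0,50]]]'

```text
time_s: 19.57
tool_pos: [0.6674, -0.1276, 0.1986]
orientation: [0.011, 0.031, 0.999, -0.005]
wrist_force: [0.2, -0.1, 0.5]
finger_gap: 0.0435
```

```bash
python3 -c "
from h import *
st()"
```

```text
t 19.57 pos [ 667.4 -127.6  198.6] jaw 86.38 fix rx,ry [0.64 1.21] F [ 0.2 -0.1  0.5] gap 43.5
```

Request:
step_arm --steps '[[[0,2,-15,0.3,0.6,0.6,50],[0,2,-20,0.3,0.6,0.5,50],[0,0,-20,0,0,0,50],[0,0,-15,0,0,0,50],[0,0,0,0,0,0,50],[0,0,0,0,0,0,50]]]'

```text
time_s: 20.07
tool_pos: [0.6659, -0.1173, 0.1228]
orientation: [-0.002, 0.016, 1.0, 0.001]
wrist_force: [0.8, 0.4, 0.0]
finger_gap: 0.0431
```

```bash
python3 -c "
from h import *
st();snap('wrist','w10')"
```

```text
t 20.07 pos [ 665.9 -117.3  122.8] jaw 88.14 fix rx,ry [-0.15 -0.22] F [0.8 0.4 0. ] gap 43.1
```

View pics/w10.png

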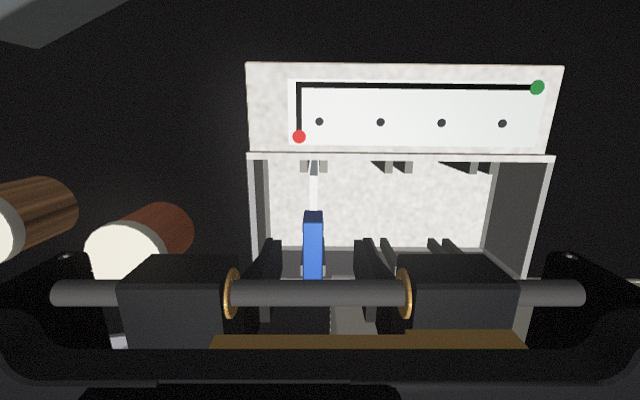

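Request:
step_arm --steps '[[[0,-4,-8,-0.1,-0.2,-0.6,50],[0,-1,-10,0,0,0,50],[0,0,-6,0,0,0,50],[0,0,-2,0,0,0,50],[0,0,0,0,0,0,50]]]'

```text
time_s: 20.53
tool_pos: [0.6673, -0.1226, 0.0968]
orientation: [0.002, 0.021, 1.0, -0.0]
wrist_force: [0.5, 0.3, 0.6]
finger_gap: 0.0434
```

Request:
step_arm --steps '[[[0,0,0,0,0,0,0],[0,0,0,0,0,0,0],[0,0,0,0,0,0,0],[0,0,0,0,0,0,0],[0,0,0,0,0,0,0],[0,0,0,0,0,0,0],[0,0,0,0,0,0,0],[0,0,0,0,0,0,0]]]'

```text
time_s: 21.2
tool_pos: [0.6683, -0.1231, 0.0987]
orientation: [0.003, 0.022, 1.0, -0.0]
wrist_force: [0.0, -0.4, -0.5]
finger_gap: 0.0116
```

Request:
step_arm --steps '[[[0,0,10,0,0,0,0],[0,0,14,0,0,0,0],[0,0,14,0,0,0,0],[0,0,14,0,0,0,0],[0,0,14,0,0,0,0],[0,0,14,0,0,0,0],[0,0,14,0,0,0,0]]]'

```text
time_s: 21.78
tool_pos: [0.6662, -0.1224, 0.2001]
orientation: [0.001, 0.022, 1.0, 0.0]
wrist_force: [-0.3, -1.2, -1.5]
finger_gap: 0.0118
```

```bash
python3 -c "
from h import *
st()"
```

```text
t 21.78 pos [ 666.2 -122.4  200.1] jaw 87.54 fix rx,ry [-0.    0.15] F [-0.3 -1.2 -1.5] gap 11.8
```

Request:
step_arm --steps '[[[-10,24,2,0,0,3.8,0],[-12,28,0,0,0,3.8,0],[-12,28,0,0,0,3.8,0],[-12,28,0,0,0,3.8,0],[-10,28,0,0,0,3.8,0],[-10,28,0,0,0,3.8,0],[-8,28,0,0,0,3.8,0],[-8,28,0,0,0,3.8,0]]]'

```text
time_s: 22.45
tool_pos: [0.5881, 0.0972, 0.2271]
orientation: [0.017, -0.248, 0.969, -0.002]
wrist_force: [0.1, -0.6, -0.9]
finger_gap: 0.0116
```

```bash
python3 -c "
from h import *
st()"
```

```text
t 22.45 pos [588.1  97.2 227.1] jaw 118.67 fix rx,ry [-0.2   1.93] F [ 0.1 -0.6 -0.9] gap 11.6
```

Remaining about (-42, 168), yaw +30.

Request:
step_arm --steps '[[[-6,26,-2,0,0.4,4.8,0],[-6,26,-2,0,0.4,4.8,0],[-6,26,-2,0,0.4,4.8,0],[-6,26,-2,0,0.3,4.8,0],[-6,26,-2,0,0.3,4.8,0],[-4,17,0,0,0,3.5,0],[-2,7,0,0,0,1,0],[0,0,0,0,0,0,0]]]'

```text
time_s: 23.12
tool_pos: [0.5504, 0.2653, 0.2355]
orientation: [0.011, -0.493, 0.87, 0.005]
wrist_force: [0.3, 0.7, -0.2]
finger_gap: 0.0121
```

```bash
python3 -c "
from h import *
st();nt()"
```

```text
t 23.12 pos [550.4 265.3 235.5] jaw 149.13 fix rx,ry [-1.13  0.85] F [ 0.3  0.7 -0.2] gap 12.1
n -335.6 t 510.6
```

Request:
step_arm --steps '[[[-2,3,-14,-0.6,0.4,0,0],[-2,2,-18,-0.5,0.4,0,0],[0,0,-18,0,0,0,0],[0,0,-14,0,0,0,0],[0,0,0,0,0,0,0],[0,0,0,0,0,0,0]]]'

```text
time_s: 23.62
tool_pos: [0.5468, 0.2656, 0.1663]
orientation: [-0.001, -0.488, 0.873, -0.002]
wrist_force: [0.5, -0.6, 0.5]
finger_gap: 0.0114
```

```bash
python3 -c "
from h import *
st();nt()"
```

```text
t 23.62 pos [546.8 265.6 166.3] jaw 148.47 fix rx,ry [0.28 0.03] F [ 0.5 -0.6  0.5] gap 11.4
n -332.3 t 509.0
```

Request:
step_arm --steps '[[[0,0,-4,0.2,0,0.5,0],[0,0,-5,0,0,0,0],[0,0,0,0,0,0,0]]]'

```text
time_s: 23.87
tool_pos: [0.5469, 0.2639, 0.1558]
orientation: [-0.001, -0.491, 0.871, -0.001]
wrist_force: [-0.2, -0.5, -1.3]
finger_gap: 0.0116
```

```bash
python3 -c "
from h import *
st();nt();snap('wrist','w11')
im=np.load('pics/w11.npz')['im']
cv2.imwrite('pics/z11.png',cv2.resize(im[100:240,270:470,::-1],None,fx=3.3,fy=3.3,interpolation=cv2.INTER_CUBIC))"
```

```text
t 23.87 pos [546.9 263.9 155.8] jaw 148.85 fix rx,ry [ 0.13 -0.07] F [-0.2 -0.5 -1.3] gap 11.6
n -333.3 t 507.6
```

View pics/z11.png

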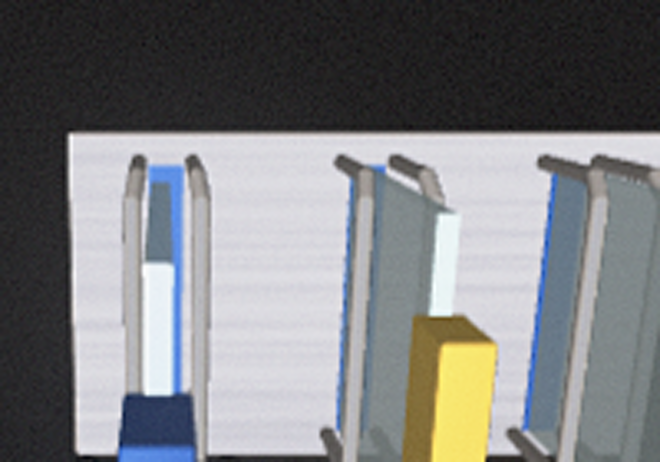

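Slightly left; shift +1 along n and lower.

Request:
step_arm --steps '[[[-1,1,-4,0,0,0.2,0],[0,0,-6,0,0,0,0],[0,0,-7,0,0,0,0],[0,0,-7,0,0,0,0],[0,0,-7,0,0,0,0],[0,0,-7,0,0,0,0],[0,0,-6,0,0,0,0],[0,0,-4,0,0,0,0]]]'

```text
time_s: 24.58
tool_pos: [0.5477, 0.2658, 0.1065]
orientation: [0.002, -0.493, 0.87, -0.001]
wrist_force: [-0.1, 0.5, -0.1]
finger_gap: 0.0114
```

```bash
python3 -c "
from h import *
st();nt()"
```

```text
t 24.58 pos [547.7 265.8 106.5] jaw 149.07 fix rx,ry [0.03 0.27] F [-0.1  0.5 -0.1] gap 11.4
n -333.1 t 509.6
```

Request:
step_arm --steps '[[[-0.5,0,-4,0,0,0,0],[0,0,-2,0,0,0,0],[0,0,0,0,0,0,0]]]'

```text
time_s: 24.83
tool_pos: [0.5476, 0.2655, 0.101]
orientation: [0.002, -0.493, 0.87, -0.002]
wrist_force: [-0.9, -0.3, -1.7]
finger_gap: 0.012
```

Request:
step_arm --steps '[[[0,0,-1,0,0,0,50],[0,0,0,0,0,0,50],[0,0,0,0,0,0,50],[0,0,0,0,0,0,50],[0,0,0,0,0,0,50],[0,0,8,0,0,0,50],[0,0,20,0,0,0,50],[0,0,20,0,0,0,50]]]'

```text
time_s: 25.5
tool_pos: [0.5443, 0.2645, 0.1446]
orientation: [-0.002, -0.493, 0.87, -0.001]
wrist_force: [0.2, 0.6, 0.0]
finger_gap: 0.0433
```

Request:
step_arm --steps '[[[0,0,20,0,0,0,50],[0,0,20,0,0,0,50],[0,0,20,0,0,0,50],[0,0,20,0,0,0,50],[0,0,0,0,0,0,50]]]'

```text
time_s: 25.92
tool_pos: [0.5455, 0.265, 0.2354]
orientation: [0.001, -0.493, 0.87, -0.001]
wrist_force: [0.6, 0.5, 0.7]
finger_gap: 0.0435
```

```bash
python3 -c "
from h import *
st();snap('wrist','w12');snap('scene','s12')
P,d,im=cloud('w12')
hsv=cv2.cvtColor(im,cv2.COLOR_RGB2HSV)
for n,lo,hi in [('or',(3,120,120),(19,255,255)),('ye',(20,120,120),(34,255,255)),('bl',(100,120,60),(125,255,255))]:
    m=(cv2.inRange(hsv,lo,hi)>0)&(P[...,2]>.118)&(P[...,2]<.15)&(d>0); q=P[m]; print(n,m.sum(),np.round(np.median(q,0),4))
"
```

```text
t 25.92 pos [545.5 265.  235.4] jaw 149.08 fix rx,ry [0.09 0.16] F [0.6 0.5 0.7] gap 43.5
or 701 [0.4369 0.327  0.1262]
ye 589 [0.492  0.2933 0.1262]
bl 533 [0.5467 0.2615 0.1263]
```

View pics/w12.png

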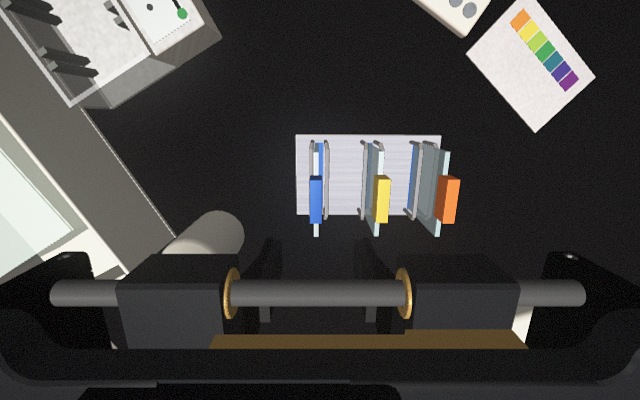

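View pics/s12.png

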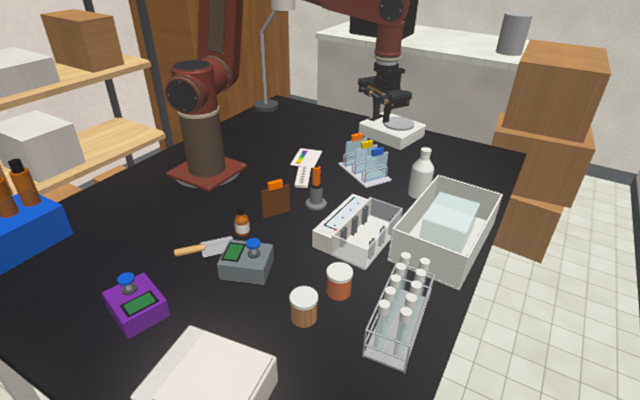

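Request:
step_arm --steps '[[[-3,-28,0,0,0,-4.5,0],[-4,-33,0,0,0,-4.5,0],[-4,-33,0,0,0,-4.5,0],[-4,-33,0,0,0,-4.5,0],[-4,-33,0,0,0,-4.5,0],[-4,-33,0,0,0,-4.5,0],[-4,-33,0,0,0,-4.5,0],[-4,-33,0,0,0,-4.5,0]]]'

```text
time_s: 26.68
tool_pos: [0.5028, 0.0023, 0.2175]
orientation: [-0.01, -0.192, 0.981, 0.004]
wrist_force: [0.9, 0.2, -0.1]
finger_gap: 0.0022
```

Request:
step_arm --steps '[[[-4,-33,0,0,0,-4.5,0],[-4,-33,0,0,0,-4.5,0],[-4,-33,0,0,0,-4.5,0],[-4,-33,0,0,0,-4.5,0],[-4,-33,0,0,0,-4.5,0],[-4,-33,0,0,0,-4.5,0],[-4,-33,0,0,0,-4.5,0],[0,-15,0,0,0,-2,0]]]'

```text
time_s: 27.35
tool_pos: [0.4625, -0.2547, 0.2034]
orientation: [-0.017, 0.116, 0.993, 0.013]
wrist_force: [-0.1, -0.4, -0.2]
finger_gap: 0.0005
```

```bash
python3 -c "
from h import *
st();snap('wrist','w13')
"
```

```text
t 27.35 pos [ 462.5 -254.7  203.4] jaw 76.65 fix rx,ry [-1.65 -1.77] F [-0.1 -0.4 -0.2] gap 0.5
```

View pics/w13.png

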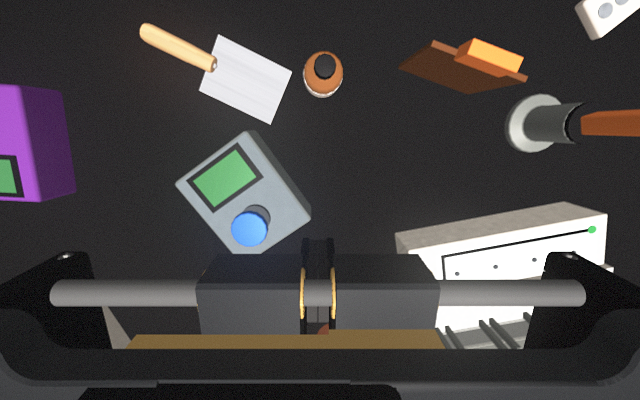

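```bash
python3 -c "
from h import *
T='pics/w13.npz';im=np.load(T)['im']
for c,a,r in blobs(im,(95,100,60),(125,255,255),(210,195,290,260),100): print(c,a,np.round(ray(T,*c,.095),4))
print(ray(T,250,228,.095))
P,d,_=cloud('w13')
for u,v in [(250,225),(250,235),(490,52),(323,65)]: print(np.round(P[v,u],3))
"
```

```text
[248.91593353 228.40957967] 1023 [ 0.4695 -0.3242  0.095 ]
[ 0.46934862 -0.32302184  0.095     ]
[ 0.466 -0.322  0.095]
[ 0.476 -0.325  0.095]
[ 0.368 -0.094  0.12 ]
[ 0.341 -0.219  0.084]
```

Request:
step_arm --steps '[[[2,-18,-10,-0.6,-0.6,0,0],[2,-18,-15,-0.6,-0.6,0,0],[2,-18,-15,-0.4,-0.5,0,0],[1,-10,-15,0,0,0,0],[0,0,-15,0,0,0,0],[0,0,0,0,0,0,0],[0,0,0,0,0,0,0]]]'

```text
time_s: 27.98
tool_pos: [0.464, -0.3195, 0.1202]
orientation: [-0.006, 0.118, 0.993, 0.005]
wrist_force: [1.1, -0.1, 0.5]
finger_gap: 0.0005
```

```bash
python3 -c "
from h import *
st();snap('wrist','w14')
T='pics/w14.npz';im=np.load(T)['im']
for c,a,r in blobs(im,(95,100,60),(125,255,255),None,100): print(c,a,np.round(ray(T,*c,.095),4))
"
```

```text
t 27.98 pos [ 464.  -319.5  120.2] jaw 76.44 fix rx,ry [-0.61 -0.64] F [ 1.1 -0.1  0.5] gap 0.5
[309.99590164 237.21994536] 732 [ 0.4632 -0.3238  0.095 ]
```

View pics/w14.png

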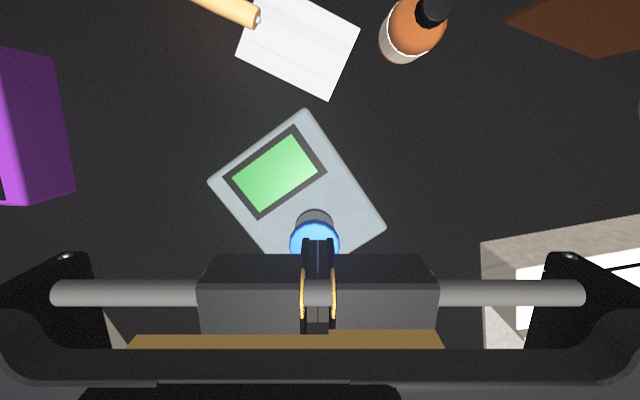

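Request:
step_arm --steps '[[[4,-2,-6,-0.3,-0.3,0,0],[1,0,-10,-0.3,-0.3,0,0],[0,0,-10,0,0,0,0],[0,0,-8,0,0,0,0],[0,0,-6,0,0,0,0],[0,0,-4,0,0,0,0]]]'

```text
time_s: 28.53
tool_pos: [0.4721, -0.3217, 0.0786]
orientation: [0.003, 0.116, 0.993, -0.003]
wrist_force: [-3.5, 1.1, 6.7]
finger_gap: 0.0005
```

```bash
python3 -c "
from h import *
st()"
```

```text
t 28.53 pos [ 472.1 -321.7   78.6] jaw 76.67 fix rx,ry [0.35 0.26] F [-3.5  1.1  6.7] gap 0.5
```

Request:
step_arm --steps '[[[0,0,-4,0,0,0,0],[0,0,-3,0,0,0,0],[0,0,-1,0,0,0,0],[0,0,0,0,0,0,0]]]'

```text
time_s: 28.87
tool_pos: [0.4727, -0.3221, 0.077]
orientation: [0.002, 0.116, 0.993, -0.003]
wrist_force: [-4.5, 1.1, 6.9]
finger_gap: 0.0007
```

Request:
step_arm --steps '[[[0,0,-7,0,0,0,0],[0,0,-7,0,0,0,0],[0,0,-7,0,0,0,0],[0,0,-7,0,0,0,0]]]'

```text
time_s: 29.2
tool_pos: [0.4744, -0.3232, 0.0746]
orientation: [0.001, 0.114, 0.993, -0.003]
wrist_force: [-20.9, 14.8, 50.0]
finger_gap: 0.0003
```

Request:
step_arm --steps '[[[0,0,-2,0,0,0,0],[0,0,-2,0,0,0,0],[0,0,-2,0,0,0,0],[0,0,-2,0,0,0,0]]]'

```text
time_s: 29.53
tool_pos: [0.4753, -0.3238, 0.0761]
orientation: [0.001, 0.113, 0.994, -0.005]
wrist_force: [-3.5, 2.2, 6.4]
finger_gap: 0.0003
```

```bash
python3 -c "
from h import *
st();snap('top','t15')"
```

```text
t 29.53 pos [ 475.3 -323.8   76.1] jaw 76.97 fix rx,ry [0.54 0.1 ] F [-3.5  2.2  6.4] gap 0.3
```

Request:
step_arm --steps '[[[0,0,-4,0,0,0,0],[0,0,-4,0,0,0,0],[0,0,-4,0,0,0,0],[0,0,-4,0,0,0,0],[0,0,-4,0,0,0,0]]]'

```text
time_s: 30.0
tool_pos: [0.4759, -0.3242, 0.075]
orientation: [-0.0, 0.112, 0.994, -0.005]
wrist_force: [-12.8, 8.7, 28.8]
finger_gap: 0.0005
```

Request:
step_arm --steps '[[[0,0,15,0,0,0,0],[0,0,25,0,0,0,0],[0,0,30,0,0,0,0],[0,0,30,0,0,0,100],[-2,30,20,0,0,0,100],[-2,30,10,0,0,0,100],[-2,30,0,0,0,0,100],[0,10,0,0,0,0,100]]]'

```text
time_s: 30.67
tool_pos: [0.4716, -0.2238, 0.2142]
orientation: [0.004, 0.115, 0.993, -0.006]
wrist_force: [-0.5, 0.5, 0.2]
finger_gap: 0.0261
```

```bash
python3 -c "
from h import *
st();snap('wrist','w16')
P,d,im=cloud('w16')
"
```

```text
t 30.67 pos [ 471.6 -223.8  214.2] jaw 76.81 fix rx,ry [0.72 0.4 ] F [-0.5  0.5  0.2] gap 26.1
```

View pics/w16.png

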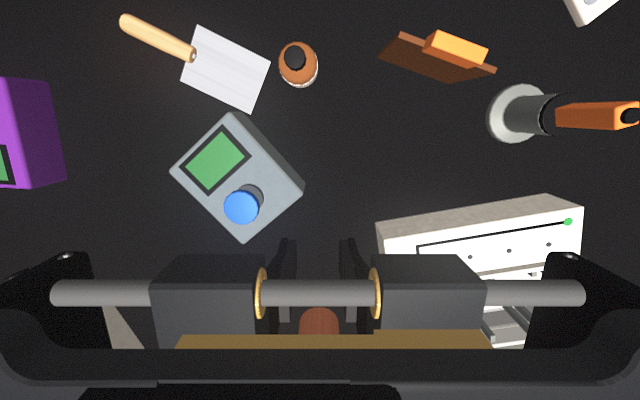

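Request:
step_arm --steps '[[[-3,28,4,0.1,0.1,1.5,100],[-3,31,4,0.1,0.1,1.5,100],[-3,31,4,0.1,0.1,1.5,100],[-3,31,4,0.1,0,1.5,100],[-3,31,4,0.1,0,1.5,100],[-3,31,4,0.1,0,1.5,100],[-2,25,4,0,0,1.5,100],[0,10,0,0,0,1,100]]]'

```text
time_s: 31.38
tool_pos: [0.4519, -0.0025, 0.2406]
orientation: [0.002, 0.012, 1.0, -0.002]
wrist_force: [-0.2, 0.3, -1.0]
finger_gap: 0.0821
```

```bash
python3 -c "
from h import *
st();snap('wrist','w17');st()
"
```

```text
t 31.38 pos [451.9  -2.5 240.6] jaw 88.66 fix rx,ry [0.2  0.26] F [-0.2  0.3 -1. ] gap 82.1
t 31.43 pos [451.9  -2.  240.2] jaw 88.74 fix rx,ry [0.17 0.23] F [-0.9  1.3  0. ] gap 84.3
```

View pics/w17.png

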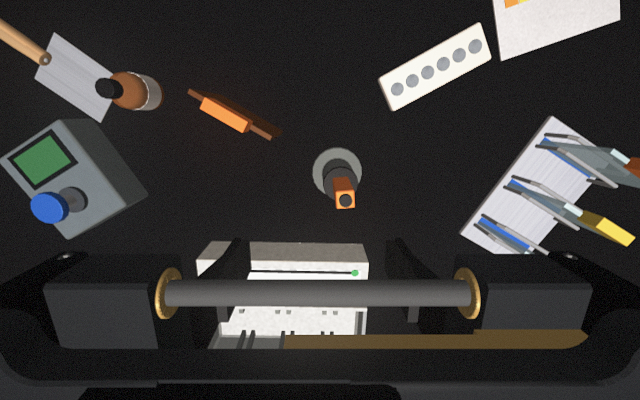

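```bash
python3 -c "
from h import *
T='pics/w17.npz';im=np.load(T)['im']
cv2.imwrite('pics/z17.png',cv2.resize(im[140:220,300:380,::-1],None,fx=7,fy=7,interpolation=cv2.INTER_CUBIC))
P,d,_=cloud('w17')
m=np.zeros(d.shape,bool); m[185:215,325:365]=1; m&=(P[...,2]>.13)&(P[...,2]<.15); print(m.sum(),P[m].mean(0),P[m].min(0),P[m].max(0))
print(ray(T,345.5,200.5,.140))
"
```

```text
392 [0.44712229 0.02274589 0.14055593] [0.43923182 0.0141223  0.13010852] [0.45757492 0.03211415 0.14563507]
[0.44956385 0.02385084 0.14      ]
```

View pics/z17.png

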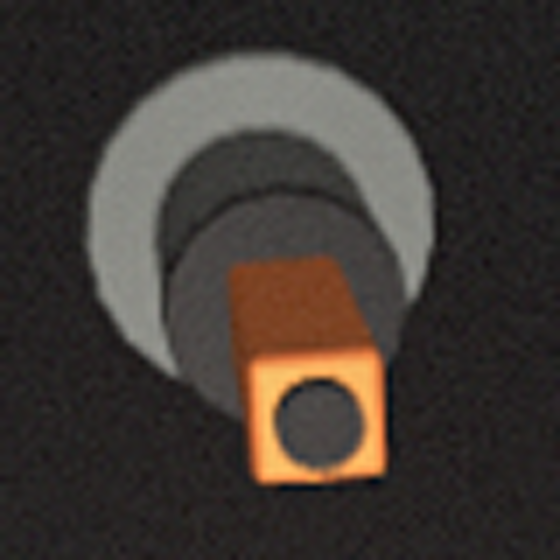

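```bash
python3 -c "
from h import *
T='pics/w17.npz'
W=lambda u,v,z: ray(T,300+u/7,140+v/7,z)[:2]*1000
c=[W(u,v,.140) for u,v in [(247,358),(380,347),(386,471),(258,482)]]
print(np.round(c,1), np.mean(c,0))
for i in range(4):
  e=c[(i+1)%4]-c[i]; print(np.round(np.linalg.norm(e),1),np.degrees(np.arctan2(e[1],e[0])))
print('disc',W(286,310,.078),'foot',W(262,225,.006),'rim',W(265,240,.072))
"
```

```text
[[440.4  14.4]
 [439.3  31.9]
 [456.4  32.9]
 [457.6  15.8]] [448.3969264  23.7407428]
17.5 93.67663426281332
17.2 3.5842943917490193
17.2 -86.0272201348181
17.3 -175.30092188513234
disc [448.83885975  24.11919341] foot [448.97269044  24.76934221] rim [438.51363552  21.12323693]
```

Request:
step_arm --steps '[[[0,9,-15,0.1,0.2,1.5,100],[-1,9,-20,0.1,0,1.5,100],[-1,6,-20,0,0,1.5,100],[0,0,-15,0,0,0.6,100],[0,0,0,0,0,0,100],[0,0,0,0,0,0,100]]]'

```text
time_s: 31.93
tool_pos: [0.4526, 0.0179, 0.1664]
orientation: [0.001, -0.035, 0.999, -0.002]
wrist_force: [-0.3, -0.4, 0.9]
finger_gap: 0.0869
```

```bash
python3 -c "
from h import *
st();snap('wrist','w18')
"
```

```text
t 31.93 pos [452.6  17.9 166.4] jaw 94.05 fix rx,ry [0.18 0.14] F [-0.3 -0.4  0.9] gap 86.9
```

View pics/w18.png

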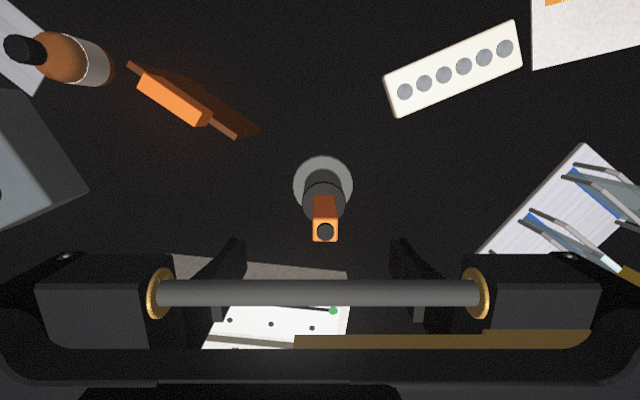

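```bash
python3 -c "
from h import *
T='pics/w18.npz'
print(ray(T,325,230.3,.140),ray(T,322.8,185,.005),ray(T,318,240,.0),np.load(T)['P'][:3,3])
"
```

```text
[0.44867832 0.02248883 0.14      ] [0.44869503 0.02297854 0.005     ] [0.51866704 0.02254164 0.        ] [0.37228128 0.01232539 0.32854688]
```

Request:
step_arm --steps '[[[-3,3,-10,0,0,0,100],[-2,1.5,-16,0,0,0,100],[0,0,-16,0,0,0,100],[0,0,-16,0,0,0,100],[0,0,-10,0,0,0,100],[0,0,0,0,0,0,100],[0,0,0,0,0,0,100]]]'

```text
time_s: 32.57
tool_pos: [0.4517, 0.0194, 0.0998]
orientation: [0.006, -0.032, 0.999, -0.003]
wrist_force: [-0.2, 0.5, 0.6]
finger_gap: 0.0872
```

```bash
python3 -c "
from h import *
st();snap('wrist','w19')
"
```

```text
t 32.57 pos [451.7  19.4  99.8] jaw 93.67 fix rx,ry [0.31 0.74] F [-0.2  0.5  0.6] gap 87.2
```

View pics/w19.png

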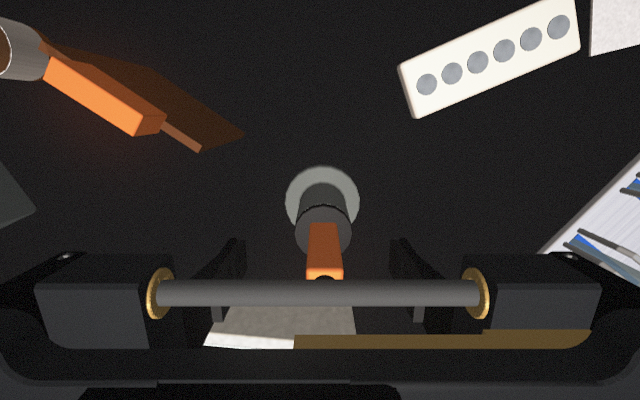

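Request:
step_arm --steps '[[[-2,2.5,-4,0.3,0.7,0,100],[-1,0,-3,0,0,0,100],[0,0,0,0,0,0,100],[0,0,0,0,0,0,100]]]'

```text
time_s: 32.95
tool_pos: [0.4507, 0.0218, 0.0953]
orientation: [0.002, -0.032, 0.999, -0.0]
wrist_force: [0.2, 0.1, -0.1]
finger_gap: 0.0874
```

```bash
python3 -c "
from h import *
st()
"
```

```text
t 32.95 pos [450.7  21.8  95.3] jaw 93.67 fix rx,ry [0.01 0.26] F [ 0.2  0.1 -0.1] gap 87.4
```

Request:
step_arm --steps '[[[-1.5,0,-2,0,0.2,0,0],[0,0,0,0,0,0,0],[0,0,0,0,0,0,0],[0,0,0,0,0,0,0],[0,0,0,0,0,0,0],[0,0,0,0,0,0,0],[0,0,0,0,0,0,0],[0,0,0,0,0,0,0]]]'

```text
time_s: 33.62
tool_pos: [0.4499, 0.0218, 0.0941]
orientation: [0.001, -0.032, 0.999, -0.0]
wrist_force: [0.3, 0.1, 1.5]
finger_gap: 0.0421
```

Request:
step_arm --steps '[[[0,0,0,0,0,0,0],[0,0,0,0,0,0,0],[0,0,0,0,0,0,0],[0,0,0,0,0,0,0],[0,0,0,0,0,0,0]]]'

```text
time_s: 34.03
tool_pos: [0.4499, 0.0218, 0.0941]
orientation: [0.001, -0.032, 0.999, -0.0]
wrist_force: [0.4, -0.1, -0.2]
finger_gap: 0.0178
```

```bash
python3 -c "
from h import *
st()
"
```

```text
t 34.03 pos [449.9  21.8  94.1] jaw 93.68 fix rx,ry [0.03 0.16] F [ 0.4 -0.1 -0.2] gap 17.8
```

Request:
step_arm --steps '[[[0,0,10,0,0.1,0,0],[0,0,14,0,0,0,0],[0,0,14,0,0,0,0],[0,0,14,0,0,0,0],[0,0,14,0,0,0,0],[0,0,14,0,0,0,0],[0,0,10,0,0,0,0],[0,0,0,0,0,0,0]]]'

```text
time_s: 34.7
tool_pos: [0.4476, 0.022, 0.1908]
orientation: [-0.002, -0.032, 0.999, -0.0]
wrist_force: [0.5, -0.5, -0.1]
finger_gap: 0.0178
```

```bash
python3 -c "
from h import *
st()
snap('wrist','w20')
for t in ['w3','w8','w10','w2','w1']:
  T=f'pics/{t}.npz';im=np.load(T)['im']
  g=max(blobs(im,(50,80,60),(80,255,255),(300,40,600,170),15),key=lambda q:q[1]); r=max(blobs(im,(0,150,120),(4,255,255),(80,90,330,185),15) or [((0,0),0,0)],key=lambda q:q[1]); print(t,g[1],r[1],np.round(ray(T,*g[0],.06)*1e3,1),np.round(ray(T,*r[0],.06)*1e3,1))
"
```

```text
t 34.7 pos [447.6  22.  190.8] jaw 93.68 fix rx,ry [ 0.01 -0.18] F [ 0.5 -0.5 -0.1] gap 17.8
w3 195 157 [572.2  42.2  60. ] [ 601.  -130.1   60. ]
w8 173 135 [571.7  42.8  60. ] [ 600.5 -129.3   60. ]
w10 157 123 [571.6  42.9  60. ] [ 600.4 -129.1   60. ]
w2 107 92 [571.6  42.2  60. ] [ 600.3 -129.2   60. ]
w1 34 25 [571.3  44.7  60. ] [ 599.8 -126.8   60. ]
```

View pics/w20.png

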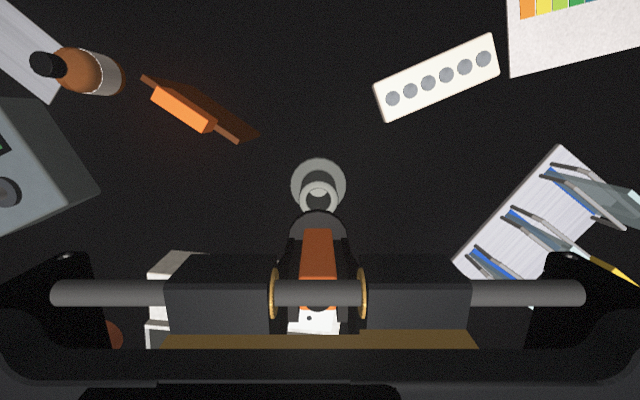

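```bash
python3 - <<'E'
from h import *
for t,u,v in [('w3',318.5,250),('w8',303.5,250),('w10',313.5,250),('w2',300.4,228)]:
    print(t,np.round(ray(f'pics/{t}.npz',u,v,.126)*1e3,1), np.round(np.load(f'pics/{t}.npz')['P'][:3,3]*1e3))
# scene view of dots & tank
snap('scene','s20')
im=np.load('pics/s20.npz')['im']; T='pics/s20.npz'
for n,lo,hi in [('g',(45,80,60),(85,255,255)),('r',(0,120,100),(6,255,255)),('r2',(172,120,100),(180,255,255))]:
    for c,a,r in blobs(im,lo,hi,(310,190,380,260),2): print(n,c,a,np.round(ray(T,*c,.06)*1e3,1))
cv2.imwrite('pics/z20.png',cv2.resize(im[150:270,280:410,::-1],None,fx=5,fy=5,interpolation=cv2.INTER_CUBIC))
E
```

```text
w3 [667.2   6.7 126. ] [595.   9. 269.]
w8 [656.2 -56.5 126. ] [586. -47. 274.]
w10 [ 662.5 -119.5  126. ] [ 586. -115.  285.]
w2 [670.3   7.4 126. ] [590.  23. 323.]
g [353.5 197. ] 2 [571.9  40.8  60. ]
r [335. 229.] 3 [ 600.9 -130.1   60. ]
```

View pics/z20.png

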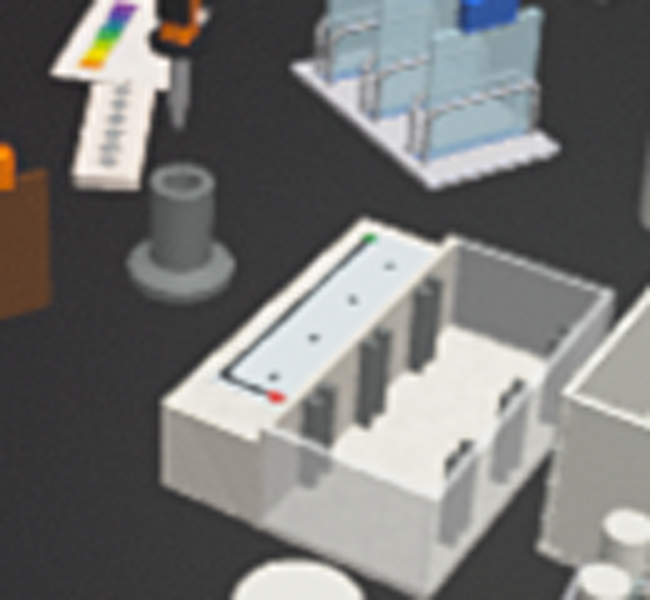

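```bash
python3 - <<'E'
from h import *
T='pics/s20.npz'
im=np.load(T)['im']
cv2.imwrite('pics/z21.png',cv2.resize(im[140:200,290:350,::-1],None,fx=9,fy=9,interpolation=cv2.INTER_CUBIC))
p=ray(T,316,175.8,.1088);print(p*1e3)
f=np.load(T);K,P=f['K'],f['P']
def proj(X):
    c=np.linalg.inv(P)@np.r_[X,1]; return c[0]/c[2]*K[0,0]+K[0,2],c[1]/c[2]*K[1,1]+K[1,2]
print(proj([.4464,.022,.1088]),proj([.4476,.022,.1088]),proj([.4464,.022,.172]))
E
```

```text
[450.23514317  17.95535638 108.8       ]
(np.float64(315.6121969571622), np.float64(174.90594442623313)) (np.float64(315.94351014012557), np.float64(175.0104700653456)) (np.float64(315.8482976099043), np.float64(156.81824563601336))
```

View pics/z21.png

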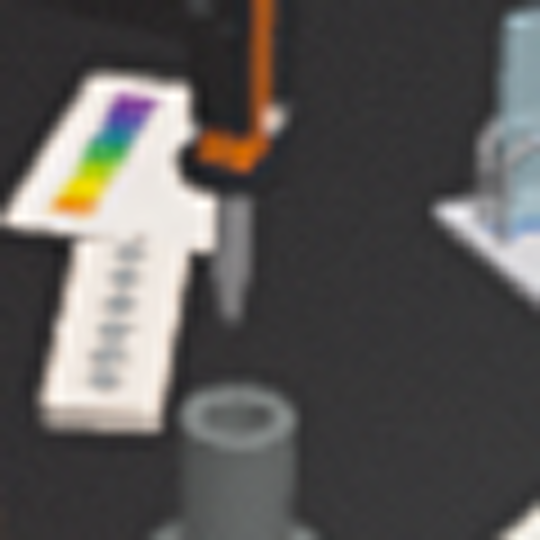

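Request:
step_arm --steps '[[[16,2.5,0,0,0,0,0],[20,3,0,0,0,0,0],[20,3,0,0,0,0,0],[20,3,-3,0,0,0,0],[20,3,-5,0,0,0,0],[15,2,-5,0,0,0,0],[5,0,-5,0,0,0,0],[0,0,0,0,0,0,0]]]'

```text
time_s: 35.47
tool_pos: [0.5613, 0.0398, 0.1596]
orientation: [-0.01, -0.032, 0.999, 0.001]
wrist_force: [-0.1, 0.2, -1.2]
finger_gap: 0.0181
```

```bash
python3 -c "
from h import *
st()"
```

```text
t 35.47 pos [561.3  39.8 159.6] jaw 93.64 fix rx,ry [-0.06 -1.19] F [-0.1  0.2 -1.2] gap 18.1
```

Request:
step_arm --steps '[[[5,0.5,-2,0,-0.6,0,0],[6,0.5,-2,0,-0.5,0,0],[0,0,-2,0,0,0,0],[0,0,0,0,0,0,0],[0,0,0,0,0,0,0]]]'

```text
time_s: 35.88
tool_pos: [0.5693, 0.0406, 0.1506]
orientation: [-0.003, -0.032, 0.999, 0.001]
wrist_force: [0.4, -0.4, -0.4]
finger_gap: 0.0179
```

```bash
python3 -c "
from h import *
st()
snap('scene','s22')
im=np.load('pics/s22.npz')['im']
cv2.imwrite('pics/z22.png',cv2.resize(im[165:245,310:390,::-1],None,fx=7,fy=7,interpolation=cv2.INTER_CUBIC))"
```

```text
t 35.88 pos [569.3  40.6 150.6] jaw 93.63 fix rx,ry [-0.07 -0.31] F [ 0.4 -0.4 -0.4] gap 17.9
```

View pics/z22.png

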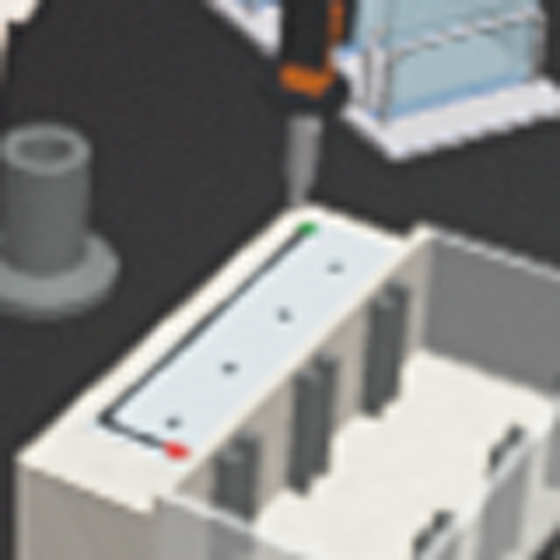

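```bash
cat >> h.py <<'E'
def proj(T,X):
    f=np.load(T);K,P=f['K'],f['P']; c=np.linalg.inv(P)@np.r_[X,1]; return np.array([c[0]/c[2]*K[0,0]+K[0,2],c[1]/c[2]*K[1,1]+K[1,2]])
E
python3 - <<'E'
from h import *
T='pics/s22.npz'; k=lambda X:((proj(T,X)+.5)-[310,165])*7
print('tip',k([.568,.0406,.0685]),'green',k([.5718,.0409,.06]),'red',k([.6007,-.1304,.06]),'corner',k([.5647,-.1289,.06]))
print('per mm x',k([.569,.0406,.0685])-k([.568,.0406,.0685]),'y',k([.568,.0416,.0685])-k([.568,.0406,.0685]),'z',k([.568,.0406,.0695])-k([.568,.0406,.0685]))
E
```

```text
tip [300.96874223 208.97974581] green [307.81949221 227.35965887] red [177.62227894 451.71375571] corner [100.40059275 420.6119468 ]
per mm x [2.03406801 0.65897916] y [ 1.02795142 -1.05072282] z [ 0.13731995 -1.91148244]
```

Request:
step_arm --steps '[[[3,0.3,-3,0,-0.2,0,0],[1,0,-3,0,0,0,0],[0,0,-1,0,0,0,0],[0,0,0,0,0,0,0],[0,0,0,0,0,0,0]]]'

```text
time_s: 36.35
tool_pos: [0.5738, 0.0408, 0.1443]
orientation: [0.0, -0.032, 0.999, 0.0]
wrist_force: [0.5, 0.8, -1.2]
finger_gap: 0.018
```

```bash
python3 -c "
from h import *
st()
snap('scene','s23')
im=np.load('pics/s23.npz')['im']
cv2.imwrite('pics/z23.png',cv2.resize(im[165:245,310:390,::-1],None,fx=7,fy=7,interpolation=cv2.INTER_CUBIC))"
```

```text
t 36.35 pos [573.8  40.8 144.3] jaw 93.62 fix rx,ry [-0.06  0.03] F [ 0.5  0.8 -1.2] gap 18.0
```

View pics/z23.png

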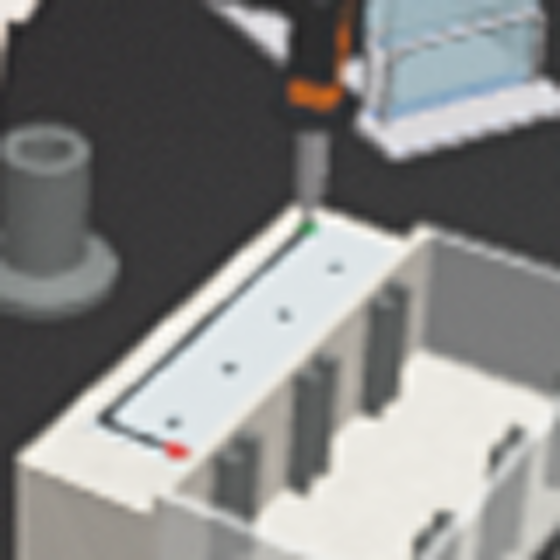

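Request:
step_arm --steps '[[[-0.5,0,-0.7,0,0,0,0],[0,0,0,0,0,0,0],[0,0,0,0,0,0,0],[0,0,0,0,0,0,0],[0,0,0,0,0,0,0]]]'

```text
time_s: 36.82
tool_pos: [0.5733, 0.0409, 0.1438]
orientation: [0.0, -0.032, 0.999, 0.0]
wrist_force: [-0.2, 0.4, -0.4]
finger_gap: 0.0175
```

Request:
step_arm --steps '[[[0,-1.2,0,0,0,0,0],[0,-1.2,0,0,0,0,0],[-0.1,-1.2,0,0,0,0,0],[0,-1.2,0,0,0,0,0],[-0.1,-1.2,0,0,0,0,0],[0,-1.2,0,0,0,0,0],[-0.1,-1.2,0,0,0,0,0],[0,-1.2,0,0,0,0,0]]]'

```text
time_s: 37.48
tool_pos: [0.5731, 0.0303, 0.1439]
orientation: [0.0, -0.032, 0.999, 0.0]
wrist_force: [0.4, -0.4, -1.7]
finger_gap: 0.0179
```

```bash
cat >> h.py <<'E'
def seam():
    s=env.sense(); p=s['tool_pos']*1e3; w,x,y,z=s['orientation']
    Z=np.array([2*(x*z+w*y),2*(y*z-w*x),1-2*(x*x+y*y)])
    tip=p+Z*82.1+np.array([-1.2,0,0]); d=tip[:2]-[571.8,40.9]
    print('tip',np.round(tip,1),'along',round(-.0419*d[0]-.9991*d[1],1),'cross(+x)',round(.9991*d[0]-.0419*d[1],1),'vel?')
E
python3 -c "
from h import *
st();seam()"
```

```text
t 37.48 pos [573.1  30.3 143.9] jaw 93.64 fix rx,ry [-0.05  0.05] F [ 0.4 -0.4 -1.7] gap 17.9
tip [572.   30.4  61.8] along 10.5 cross(+x) 0.6 vel?
```

Request:
step_arm --steps '[[[-0.1,-1.3,0,0,0,0,0],[-0.1,-1.3,0,0,0,0,0],[-0.1,-1.3,0,0,0,0,0],[-0.1,-1.3,0,0,0,0,0],[-0.1,-1.3,0,0,0,0,0],[-0.1,-1.3,0,0,0,0,0],[-0.1,-1.3,0,0,0,0,0],[-0.1,-1.3,0,0,0,0,0]]]'

```text
time_s: 38.15
tool_pos: [0.5722, 0.0187, 0.1439]
orientation: [0.0, -0.032, 0.999, 0.0]
wrist_force: [-0.7, -0.1, -0.8]
finger_gap: 0.0179
```

Request:
step_arm --steps '[[[-0.1,-1.3,0,0,0,0,0],[-0.1,-1.3,0,0,0,0,0],[-0.1,-1.3,0,0,0,0,0],[-0.1,-1.3,0,0,0,0,0],[-0.1,-1.3,0,0,0,0,0],[-0.1,-1.3,0,0,0,0,0],[-0.1,-1.3,0,0,0,0,0],[-0.1,-1.3,0,0,0,0,0]]]'

```text
time_s: 38.82
tool_pos: [0.5713, 0.0071, 0.1439]
orientation: [0.001, -0.032, 0.999, 0.0]
wrist_force: [-0.8, -0.1, -0.9]
finger_gap: 0.0179
```

Request:
step_arm --steps '[[[-0.1,-1.3,0,0,0,0,0],[-0.1,-1.3,0,0,0,0,0],[-0.1,-1.3,0,0,0,0,0],[-0.1,-1.3,0,0,0,0,0],[-0.1,-1.3,0,0,0,0,0],[-0.1,-1.3,0,0,0,0,0],[-0.1,-1.3,0,0,0,0,0],[-0.1,-1.3,0,0,0,0,0]]]'

```text
time_s: 39.48
tool_pos: [0.5704, -0.0044, 0.1439]
orientation: [0.0, -0.032, 0.999, 0.0]
wrist_force: [0.6, -0.6, -0.6]
finger_gap: 0.0179
```

```bash
python3 -c "
from h import *
st();seam()
snap('scene','s24')
im=np.load('pics/s24.npz')['im']
cv2.imwrite('pics/z24.png',cv2.resize(im[165:245,310:390,::-1],None,fx=7,fy=7,interpolation=cv2.INTER_CUBIC))"
```

```text
t 39.48 pos [570.4  -4.4 143.9] jaw 93.63 fix rx,ry [-0.05  0.05] F [ 0.6 -0.6 -0.6] gap 17.9
tip [569.3  -4.4  61.8] along 45.3 cross(+x) -0.6 vel?
```

View pics/z24.png

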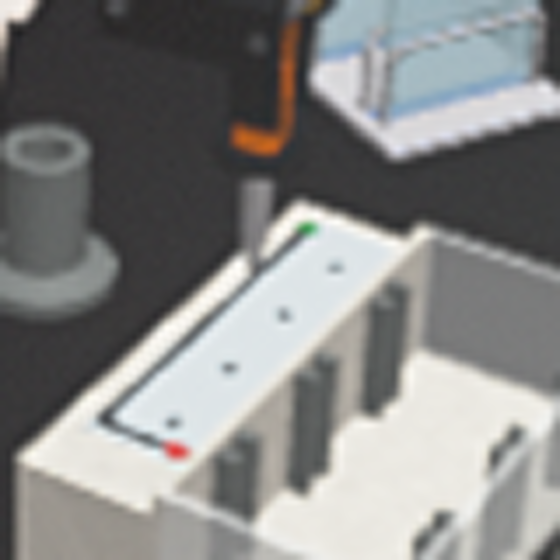

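Request:
step_arm --steps '[[[0,-1.3,0,0,0,0,0],[-0.05,-1.3,0,0,0,0,0],[-0.05,-1.3,0,0,0,0,0],[-0.05,-1.3,0,0,0,0,0],[-0.05,-1.3,0,0,0,0,0],[-0.05,-1.3,0,0,0,0,0],[-0.05,-1.3,0,0,0,0,0],[-0.05,-1.3,0,0,0,0,0]]]'

```text
time_s: 40.2
tool_pos: [0.57, -0.016, 0.1439]
orientation: [0.001, -0.032, 0.999, 0.0]
wrist_force: [1.2, 0.6, -0.8]
finger_gap: 0.0178
```

Request:
step_arm --steps '[[[-0.05,-1.3,0,0,0,0,0],[-0.05,-1.3,0,0,0,0,0],[-0.05,-1.3,0,0,0,0,0],[-0.05,-1.3,0,0,0,0,0],[-0.05,-1.3,0,0,0,0,0],[-0.05,-1.3,0,0,0,0,0],[-0.05,-1.3,0,0,0,0,0],[-0.05,-1.3,0,0,0,0,0]]]'

```text
time_s: 40.87
tool_pos: [0.5696, -0.0276, 0.1439]
orientation: [0.0, -0.032, 0.999, 0.0]
wrist_force: [0.8, 0.9, -0.1]
finger_gap: 0.0178
```

Request:
step_arm --steps '[[[-0.05,-1.3,0,0,0,0,0],[-0.05,-1.3,0,0,0,0,0],[-0.05,-1.3,0,0,0,0,0],[-0.05,-1.3,0,0,0,0,0],[-0.05,-1.3,0,0,0,0,0],[-0.05,-1.3,0,0,0,0,0],[-0.05,-1.3,0,0,0,0,0],[-0.05,-1.3,0,0,0,0,0]]]'

```text
time_s: 41.53
tool_pos: [0.5691, -0.0391, 0.1439]
orientation: [0.0, -0.032, 0.999, 0.0]
wrist_force: [-0.5, 0.1, -0.8]
finger_gap: 0.0179
```

```bash
python3 -c "
from h import *
st();seam()
snap('scene','s25')
im=np.load('pics/s25.npz')['im']
cv2.imwrite('pics/z25.png',cv2.resize(im[165:245,310:390,::-1],None,fx=7,fy=7,interpolation=cv2.INTER_CUBIC))"
```

```text
t 41.53 pos [569.1 -39.1 143.9] jaw 93.63 fix rx,ry [-0.05  0.05] F [-0.5  0.1 -0.8] gap 17.9
tip [568.  -39.1  61.8] along 80.0 cross(+x) -0.4 vel?
```

View pics/z25.png

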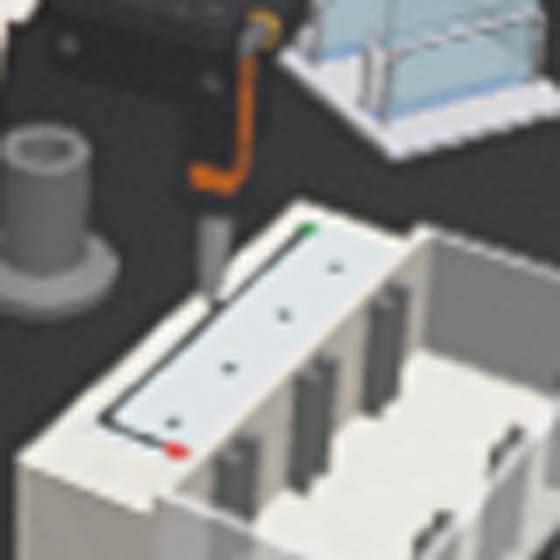

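On the line; continue.

Request:
step_arm --steps '[[[-0.04,-1.3,0,0,0,0,0],[-0.04,-1.3,0,0,0,0,0],[-0.04,-1.3,0,0,0,0,0],[-0.04,-1.3,0,0,0,0,0],[-0.04,-1.3,0,0,0,0,0],[-0.04,-1.3,0,0,0,0,0],[-0.04,-1.3,0,0,0,0,0],[-0.04,-1.3,0,0,0,0,0]]]'

```text
time_s: 42.25
tool_pos: [0.5688, -0.0507, 0.144]
orientation: [0.001, -0.032, 0.999, 0.0]
wrist_force: [-0.2, -0.2, -1.2]
finger_gap: 0.0177
```

Request:
step_arm --steps '[[[-0.04,-1.3,0,0,0,0,0],[-0.04,-1.3,0,0,0,0,0],[-0.04,-1.3,0,0,0,0,0],[-0.04,-1.3,0,0,0,0,0],[-0.04,-1.3,0,0,0,0,0],[-0.04,-1.3,0,0,0,0,0],[-0.04,-1.3,0,0,0,0,0],[-0.04,-1.3,0,0,0,0,0]]]'

```text
time_s: 42.92
tool_pos: [0.5684, -0.0623, 0.1439]
orientation: [0.0, -0.032, 0.999, 0.0]
wrist_force: [0.1, -0.5, -0.7]
finger_gap: 0.0178
```

Request:
step_arm --steps '[[[-0.05,-1.3,0,0,0,0,0],[-0.05,-1.3,0,0,0,0,0],[-0.05,-1.3,0,0,0,0,0],[-0.05,-1.3,0,0,0,0,0],[-0.05,-1.3,0,0,0,0,0],[-0.05,-1.3,0,0,0,0,0],[-0.05,-1.3,0,0,0,0,0],[-0.05,-1.3,0,0,0,0,0]]]'

```text
time_s: 43.58
tool_pos: [0.568, -0.0739, 0.1439]
orientation: [0.0, -0.032, 0.999, 0.0]
wrist_force: [-0.9, -0.4, -0.7]
finger_gap: 0.0179
```

Request:
step_arm --steps '[[[-0.05,-1.3,0,0,0,0,0],[-0.05,-1.3,0,0,0,0,0],[-0.05,-1.3,0,0,0,0,0],[-0.05,-1.3,0,0,0,0,0],[-0.05,-1.3,0,0,0,0,0],[-0.05,-1.3,0,0,0,0,0],[-0.05,-1.3,0,0,0,0,0],[-0.05,-1.3,0,0,0,0,0]]]'

```text
time_s: 44.25
tool_pos: [0.5675, -0.0854, 0.1439]
orientation: [0.0, -0.032, 0.999, 0.0]
wrist_force: [-0.4, 0.2, -0.8]
finger_gap: 0.0179
```

```bash
python3 -c "
from h import *
st();seam()
snap('scene','s26')
im=np.load('pics/s26.npz')['im']
cv2.imwrite('pics/z26.png',cv2.resize(im[165:245,310:390,::-1],None,fx=7,fy=7,interpolation=cv2.INTER_CUBIC))"
```

```text
t 44.25 pos [567.5 -85.4 143.9] jaw 93.63 fix rx,ry [-0.04  0.05] F [-0.4  0.2 -0.8] gap 17.9
tip [566.4 -85.3  61.8] along 126.3 cross(+x) -0.1 vel?
```

View pics/z26.png

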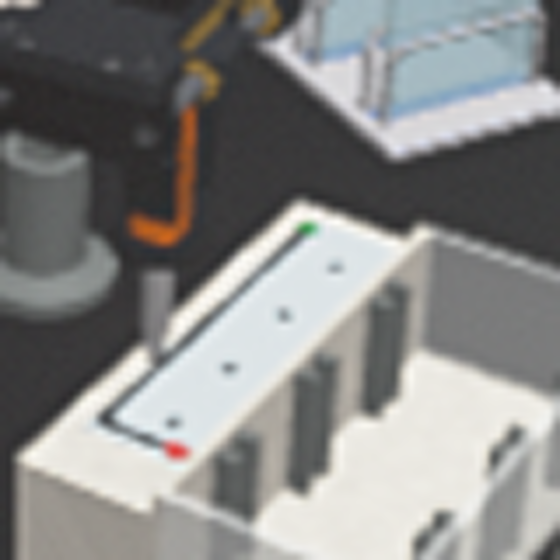

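Request:
step_arm --steps '[[[-0.05,-1.3,0,0,0,0,0],[-0.05,-1.3,0,0,0,0,0],[-0.05,-1.3,0,0,0,0,0],[-0.05,-1.3,0,0,0,0,0],[-0.05,-1.3,0,0,0,0,0],[-0.05,-1.3,0,0,0,0,0],[-0.05,-1.3,0,0,0,0,0],[-0.05,-1.3,0,0,0,0,0]]]'

```text
time_s: 44.97
tool_pos: [0.5671, -0.097, 0.1439]
orientation: [0.0, -0.032, 0.999, 0.0]
wrist_force: [0.3, 0.6, -0.9]
finger_gap: 0.0179
```

Request:
step_arm --steps '[[[-0.05,-1.3,0,0,0,0,0],[-0.05,-1.3,0,0,0,0,0],[-0.05,-1.3,0,0,0,0,0],[-0.05,-1.3,0,0,0,0,0],[-0.05,-1.3,0,0,0,0,0],[-0.05,-1.3,0,0,0,0,0],[-0.05,-1.3,0,0,0,0,0],[-0.05,-1.3,0,0,0,0,0]]]'

```text
time_s: 45.63
tool_pos: [0.5666, -0.1085, 0.1439]
orientation: [0.0, -0.032, 0.999, 0.0]
wrist_force: [-0.1, 0.9, -1.0]
finger_gap: 0.0175
```

Request:
step_arm --steps '[[[-0.05,-1.3,0,0,0,0,0],[-0.05,-1.3,0,0,0,0,0],[-0.05,-1.3,0,0,0,0,0],[-0.05,-1.3,0,0,0,0,0],[-0.05,-1.3,0,0,0,0,0],[-0.05,-1.3,0,0,0,0,0],[-0.05,-1.3,0,0,0,0,0],[-0.05,-1.3,0,0,0,0,0]]]'

```text
time_s: 46.3
tool_pos: [0.5662, -0.1201, 0.1439]
orientation: [0.0, -0.032, 0.999, 0.0]
wrist_force: [-0.6, 0.1, -1.1]
finger_gap: 0.0176
```

Request:
step_arm --steps '[[[-0.05,-1.3,0,0,0,0,0],[-0.05,-1.3,0,0,0,0,0],[-0.05,-1.3,0,0,0,0,0],[-0.05,-1.3,0,0,0,0,0],[-0.05,-1.2,0,0,0,0,0],[0,-1,0,0,0,0,0],[0,0,0,0,0,0,0],[0,0,0,0,0,0,0]]]'

```text
time_s: 46.97
tool_pos: [0.5659, -0.1287, 0.1439]
orientation: [0.0, -0.031, 1.0, 0.0]
wrist_force: [-0.4, 0.2, -0.8]
finger_gap: 0.018
```

```bash
python3 -c "
from h import *
st();seam()
snap('scene','s27')
im=np.load('pics/s27.npz')['im']
cv2.imwrite('pics/z27.png',cv2.resize(im[165:245,310:390,::-1],None,fx=7,fy=7,interpolation=cv2.INTER_CUBIC))"
```

```text
t 46.97 pos [ 565.9 -128.7  143.9] jaw 93.61 fix rx,ry [-0.03  0.05] F [-0.4  0.2 -0.8] gap 18.0
tip [ 564.8 -128.6   61.8] along 169.7 cross(+x) 0.1 vel?
```

View pics/z27.png

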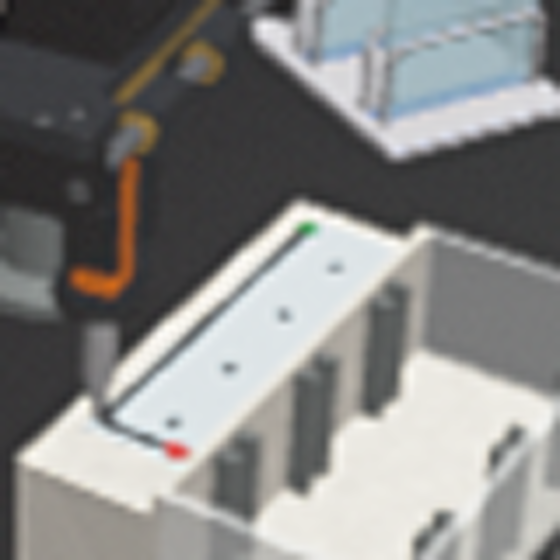

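Request:
step_arm --steps '[[[0,0,0,0,0,0,0],[0.8,-0.05,0,0,0,0,0],[1.3,-0.05,0,0,0,0,0],[1.3,-0.05,0,0,0,0,0],[1.3,-0.05,0,0,0,0,0],[1.3,-0.05,0,0,0,0,0],[1.3,-0.05,0,0,0,0,0],[1.3,-0.05,0,0,0,0,0]]]'

```text
time_s: 47.68
tool_pos: [0.5753, -0.1287, 0.1439]
orientation: [0.001, -0.032, 0.999, 0.0]
wrist_force: [0.7, 0.3, -0.1]
finger_gap: 0.0177
```

Request:
step_arm --steps '[[[1.3,-0.05,0,0,0,0,0],[1.3,-0.05,0,0,0,0,0],[1.3,-0.05,0,0,0,0,0],[1.3,-0.05,0,0,0,0,0],[1.3,-0.05,0,0,0,0,0],[1.3,-0.05,0,0,0,0,0],[1.3,-0.05,0,0,0,0,0],[1.3,-0.05,0,0,0,0,0]]]'

```text
time_s: 48.35
tool_pos: [0.5869, -0.1292, 0.1438]
orientation: [0.0, -0.032, 0.999, 0.0]
wrist_force: [-0.8, 0.1, -1.0]
finger_gap: 0.0177
```

```bash
python3 -c "
from h import *
st();seam()"
```

```text
t 48.35 pos [ 586.9 -129.2  143.8] jaw 93.63 fix rx,ry [-0.04  0.05] F [-0.8  0.1 -1. ] gap 17.7
tip [ 585.8 -129.1   61.7] along 169.3 cross(+x) 21.1 vel?
```

Request:
step_arm --steps '[[[1.3,-0.1,0,0,0,0,0],[1.3,-0.1,0,0,0,0,0],[1.3,-0.1,0,0,0,0,0],[1.3,-0.1,0,0,0,0,0],[1.3,-0.1,0,0,0,0,0],[1.3,-0.1,0,0,0,0,0],[1.3,-0.1,0,0,0,0,0],[1.3,-0.1,0,0,0,0,0]]]'

```text
time_s: 49.02
tool_pos: [0.5985, -0.13, 0.1437]
orientation: [0.0, -0.032, 0.999, 0.0]
wrist_force: [0.6, -0.2, -0.8]
finger_gap: 0.0179
```

Request:
step_arm --steps '[[[1.3,-0.1,0,0,0,0,0],[1,0,0,0,0,0,0],[0.6,0,0,0,0,0,0],[0,0,0,0,0,0,0],[0,0,0,0,0,0,0],[0,0,0,0,0,0,0],[0,0,0,0,0,0,0],[0,0,0,0,0,0,0]]]'

```text
time_s: 49.68
tool_pos: [0.6018, -0.1301, 0.1436]
orientation: [0.0, -0.032, 0.999, 0.0]
wrist_force: [0.5, -0.5, -0.6]
finger_gap: 0.0174
```

```bash
python3 -c "
from h import *
st();seam()
snap('scene','s28')
im=np.load('pics/s28.npz')['im']
cv2.imwrite('pics/z28.png',cv2.resize(im[165:245,310:390,::-1],None,fx=7,fy=7,interpolation=cv2.INTER_CUBIC))"
```

```text
t 49.68 pos [ 601.8 -130.1  143.6] jaw 93.63 fix rx,ry [-0.04  0.04] F [ 0.5 -0.5 -0.6] gap 17.4
tip [ 600.7 -130.1   61.5] along 169.6 cross(+x) 36.0 vel?
```

View pics/z28.png

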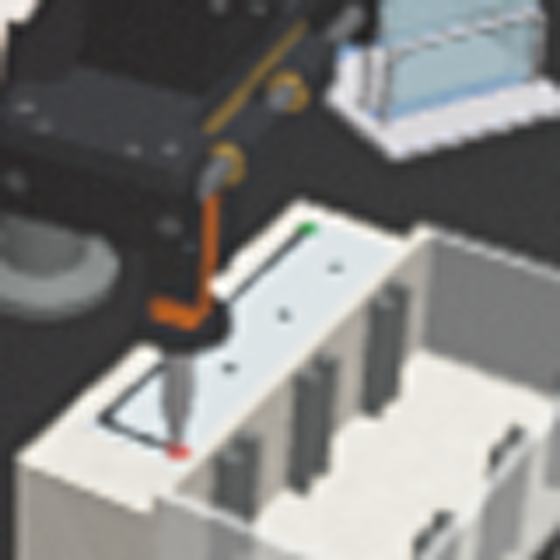

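Request:
step_arm --steps '[[[0,0,8,0,0,0,0],[0,0,15,0,0,0,0],[0,0,15,0,0,0,0],[-12,12,10,0,0,0,0],[-18,18,0,0,0,0,0],[-18,18,0,0,0,0,0],[-18,18,0,0,0,0,0],[-18,18,0,0,0,0,0]]]'

```text
time_s: 50.4
tool_pos: [0.5178, -0.0476, 0.1981]
orientation: [0.003, -0.029, 1.0, -0.001]
wrist_force: [-0.4, 0.7, -0.2]
finger_gap: 0.0177
```

Request:
step_arm --steps '[[[-18,18,0,0,0,0,0],[-18,18,0,0,0,0,0],[-14,14,0,0,0,0,0],[-6,6,0,0,0,0,0],[0,0,0,0,0,0,0],[0,0,0,0,0,0,0]]]'

```text
time_s: 50.9
tool_pos: [0.4577, 0.0132, 0.2027]
orientation: [0.006, -0.031, 1.0, -0.001]
wrist_force: [0.4, 0.8, -0.4]
finger_gap: 0.0178
```

```bash
python3 -c "
from h import *
st()"
```

```text
t 50.9 pos [457.7  13.2 202.7] jaw 93.53 fix rx,ry [0.09 0.66] F [ 0.4  0.8 -0.4] gap 17.8
```

Request:
step_arm --steps '[[[-4,4.5,-2,0.1,0.6,0,0],[-4,4,-5,0,0,0,0],[0,0,-10,0,0,0,0],[0,0,-5,0,0,0,0],[0,0,0,0,0,0,0],[0,0,0,0,0,0,0]]]'

```text
time_s: 51.4
tool_pos: [0.4513, 0.0198, 0.1782]
orientation: [-0.0, -0.029, 1.0, -0.0]
wrist_force: [0.4, 0.1, -0.2]
finger_gap: 0.0178
```

```bash
python3 -c "
from h import *
st()
snap('scene','s29')
im=np.load('pics/s29.npz')['im']
cv2.imwrite('pics/z29.png',cv2.resize(im[140:220,280:360,::-1],None,fx=7,fy=7,interpolation=cv2.INTER_CUBIC))"
```

```text
t 51.4 pos [451.3  19.8 178.2] jaw 93.35 fix rx,ry [ 0.03 -0.01] F [ 0.4  0.1 -0.2] gap 17.8
```

View pics/z29.png

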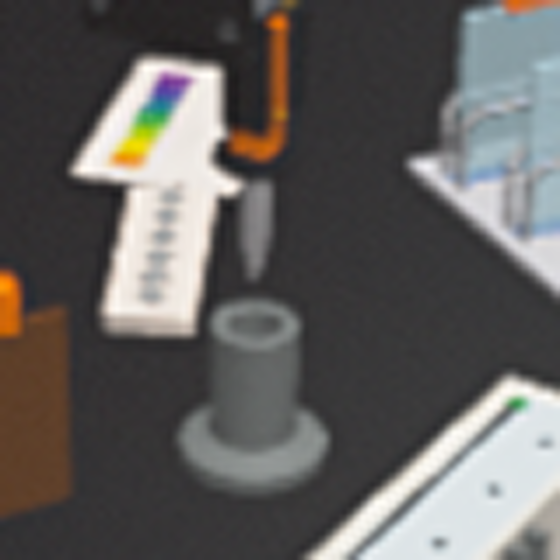

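Request:
step_arm --steps '[[[-1.2,1.8,-4,0,0,0.2,0],[0,0,-6,0,0,0,0],[0,0,-6,0,0,0,0],[0,0,0,0,0,0,0]]]'

```text
time_s: 51.78
tool_pos: [0.4503, 0.0214, 0.1608]
orientation: [0.0, -0.031, 1.0, -0.0]
wrist_force: [-0.4, 0.3, -0.1]
finger_gap: 0.018
```

```bash
python3 -c "
from h import *
st()"
```

```text
t 51.78 pos [450.3  21.4 160.8] jaw 93.54 fix rx,ry [0.04 0.01] F [-0.4  0.3 -0.1] gap 18.0
```

Request:
step_arm --steps '[[[0,0,-6,0,0,0,0],[0,0,-7,0,0,0,0],[0,0,-7,0,0,0,0],[0,0,-7,0,0,0,0],[0,0,-7,0,0,0,0],[0,0,0,0,0,0,0]]]'

```text
time_s: 52.28
tool_pos: [0.4499, 0.0215, 0.1227]
orientation: [-0.0, -0.031, 1.0, -0.0]
wrist_force: [-0.1, -0.5, -1.6]
finger_gap: 0.0178
```

```bash
python3 -c "
from h import *
st()"
```

```text
t 52.28 pos [449.9  21.5 122.7] jaw 93.54 fix rx,ry [ 0.04 -0.01] F [-0.1 -0.5 -1.6] gap 17.8
```

Request:
step_arm --steps '[[[0,0,-6,0,0,0,0],[0,0,-6,0,0,0,0],[0,0,-6,0,0,0,0],[0,0,-5,0,0,0,0],[0,0,-2,0,0,0,0],[0,0,0,0,0,0,0]]]'

```text
time_s: 52.78
tool_pos: [0.4497, 0.0215, 0.0945]
orientation: [-0.0, -0.031, 1.0, -0.0]
wrist_force: [0.5, 0.0, -0.3]
finger_gap: 0.018
```

```bash
python3 -c "
from h import *
st()"
```

```text
t 52.78 pos [449.7  21.5  94.5] jaw 93.54 fix rx,ry [ 0.03 -0.05] F [ 0.5  0.  -0.3] gap 18.0
```

Seated; release.

Request:
step_arm --steps '[[[0,0,0,0,0,0,100],[0,0,0,0,0,0,100],[0,0,0,0,0,0,100],[0,0,0,0,0,0,100],[0,0,0,0,0,0,100],[0,0,0,0,0,0,100],[0,0,0,0,0,0,100],[0,0,0,0,0,0,100]]]'

```text
time_s: 53.45
tool_pos: [0.4515, 0.0213, 0.0965]
orientation: [0.001, -0.031, 1.0, -0.001]
wrist_force: [0.6, 0.3, -0.0]
finger_gap: 0.0631
```

Request:
step_arm --steps '[[[0,0,12,0,0,0,100],[0,0,25,0,0,0,100],[0,0,25,0,0,0,100],[0,0,30,0,0,0,100],[0,-20,20,0,0,0,100],[0,-25,10,0,0,0,100],[0,-10,0,0,0,0,100],[0,0,0,0,0,0,100]]]'

```text
time_s: 54.12
tool_pos: [0.4485, -0.0345, 0.2229]
orientation: [-0.0, -0.032, 0.999, -0.001]
wrist_force: [-0.1, 1.1, 0.4]
finger_gap: 0.0867
```

```bash
python3 -c "
from h import *
st();snap('wrist','w30');snap('scene','s30')
T='pics/w30.npz';im=np.load(T)['im']
for c,a,r in blobs(im,(95,100,60),(125,255,255),(0,100,200,300),100): print(c,a,np.round(ray(T,*c,.095),4))
"
```

```text
t 54.12 pos [448.5 -34.5 222.9] jaw 93.69 fix rx,ry [ 0.07 -0.03] F [-0.1  1.1  0.4] gap 86.7
[ 57.50667854 193.80587711] 1123 [ 0.4632 -0.2991  0.095 ]
```

View pics/w30.png

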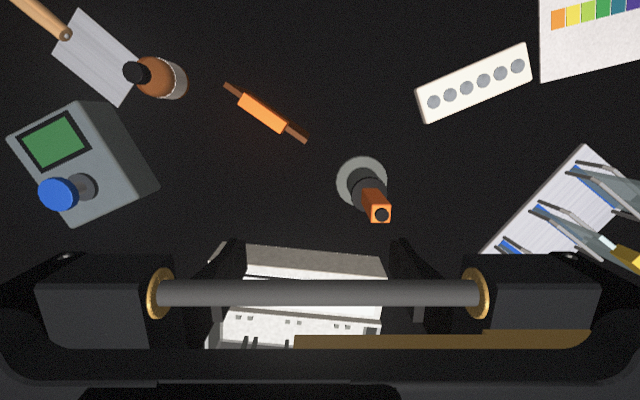

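View pics/s30.png

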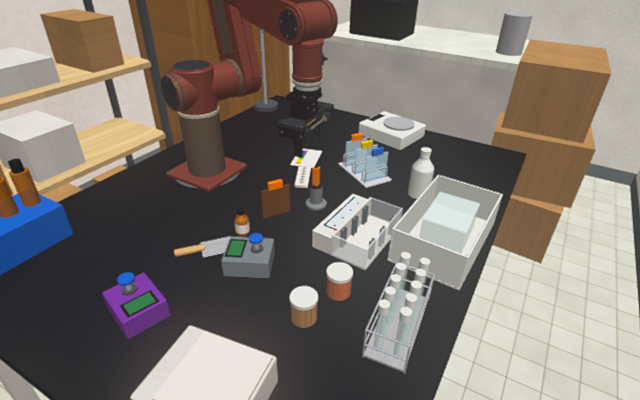

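The probe hangs in its stand at (375,190). The tester has been moved (plunger at (58,194)), so I'll approach and remeasure.

Request:
step_arm --steps '[[[0,-25,0,0,0,-2,0],[1,-28,0,0,0,-2,0],[1,-28,0,0,0,-2,0],[1,-28,0,0,0,-2,0],[1,-28,-4,0,0,-2,0],[1,-28,-4,0,0,-2,0],[1,-20,-4,0,0,-2,0],[0,0,0,0,0,0,0]]]'

```text
time_s: 54.88
tool_pos: [0.45, -0.2133, 0.1975]
orientation: [-0.008, 0.091, 0.996, 0.007]
wrist_force: [0.0, -0.5, -0.1]
finger_gap: 0.0415
```

```bash
python3 -c "
from h import *
st();snap('wrist','w31')
T='pics/w31.npz';im=np.load(T)['im']
for c,a,r in blobs(im,(95,100,60),(125,255,255),None,100): print(c,a,np.round(ray(T,*c,.095),4))
"
```

```text
t 54.88 pos [ 450.  -213.3  197.5] jaw 79.58 fix rx,ry [-0.88 -0.85] F [ 0.  -0.5 -0.1] gap 41.5
[228.09469697 234.16856061] 1056 [ 0.4631 -0.3002  0.095 ]
```

View pics/w31.png

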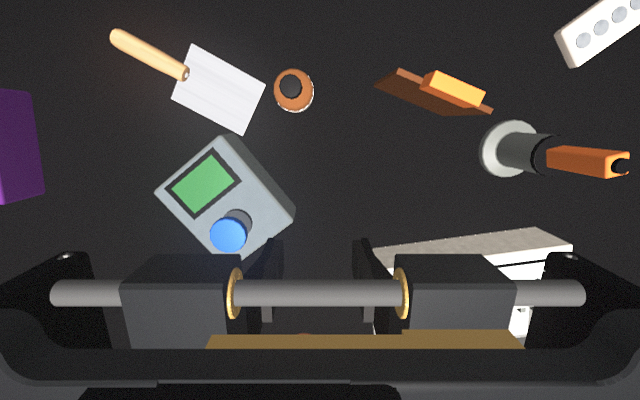

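Request:
step_arm --steps '[[[3,-20,-8,-0.4,-0.4,0,0],[3,-22,-14,-0.4,-0.4,0,0],[3,-22,-14,0,0,0,0],[3,-16,-14,0,0,0,0],[0,-3,-14,0,0,0,0],[0,0,0,0,0,0,0],[0,0,0,0,0,0,0]]]'

```text
time_s: 55.52
tool_pos: [0.4631, -0.2843, 0.1258]
orientation: [-0.004, 0.084, 0.996, 0.007]
wrist_force: [0.2, 0.7, 0.7]
finger_gap: 0.0012
```

```bash
python3 -c "
from h import *
st();snap('wrist','w32')
T='pics/w32.npz';im=np.load(T)['im']
for c,a,r in blobs(im,(95,100,60),(125,255,255),None,100): print(c,a,np.round(ray(T,*c,.095),4))
"
```

```text
t 55.52 pos [ 463.1 -284.3  125.8] jaw 80.38 fix rx,ry [-0.79 -0.37] F [0.2 0.7 0.7] gap 1.2
[287.82152589 233.97070845] 1468 [ 0.4601 -0.304   0.095 ]
```

View pics/w32.png

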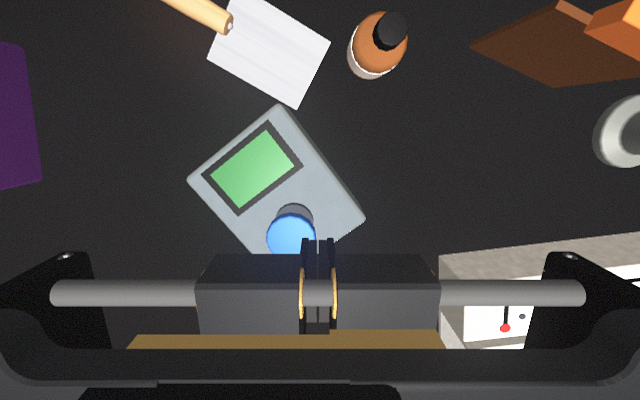

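Request:
step_arm --steps '[[[0,-9,-2,-0.4,-0.2,0,0],[0,-8,-6,-0.4,-0.2,0,0],[0,0,-6,0,0,0,0],[0,0,0,0,0,0,0],[0,0,0,0,0,0,0]]]'

```text
time_s: 55.98
tool_pos: [0.465, -0.3003, 0.1135]
orientation: [0.002, 0.082, 0.997, -0.002]
wrist_force: [-0.0, -0.5, -0.2]
finger_gap: 0.0005
```

```bash
python3 -c "
from h import *
st();snap('wrist','w33')
"
```

```text
t 55.98 pos [ 465.  -300.3  113.5] jaw 80.64 fix rx,ry [0.2  0.25] F [-0.  -0.5 -0.2] gap 0.5
```

View pics/w33.png

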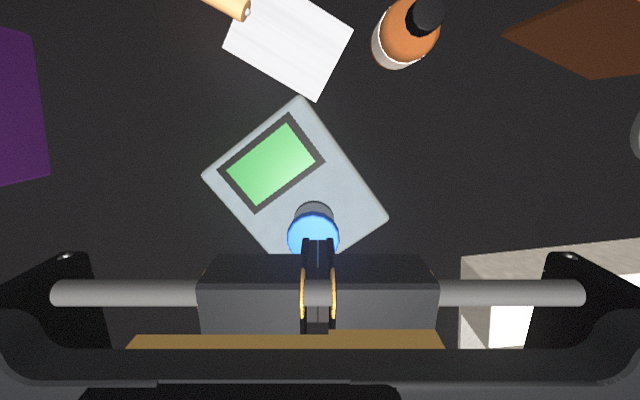

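Request:
step_arm --steps '[[[-3,-2,-6,0.2,0.2,0,0],[-1,0,-8,0,0,0,0],[0,0,-8,0,0,0,0],[0,0,-8,0,0,0,0],[0,0,-6,0,0,0,0],[0,0,-5,0,0,0,0]]]'

```text
time_s: 56.53
tool_pos: [0.4627, -0.3041, 0.0745]
orientation: [0.003, 0.082, 0.997, -0.001]
wrist_force: [-17.4, 14.6, 61.5]
finger_gap: 0.0004
```

Request:
step_arm --steps '[[[-1,0,-5,0,0,0,0],[-0.5,0,-5,0,0,0,0],[-0.5,0,-5,0,0,0,0],[-0.5,0,-5,0,0,0,0],[0,0,-5,0,0,0,0]]]'

```text
time_s: 56.95
tool_pos: [0.4627, -0.3039, 0.0748]
orientation: [0.001, 0.08, 0.997, -0.0]
wrist_force: [-15.9, 12.7, 43.8]
finger_gap: 0.0005
```

Request:
step_arm --steps '[[[0,0,-4,0,0,0,0],[0,0,-4,0,0,0,0],[0,0,-4,0,0,0,0],[0,0,-4,0,0,0,0]]]'

```text
time_s: 57.28
tool_pos: [0.4625, -0.3038, 0.0749]
orientation: [-0.001, 0.079, 0.997, 0.0]
wrist_force: [-13.5, 10.0, 35.9]
finger_gap: 0.0005
```

Held at the stop for over 0.5 s. Let it up and retreat for a final check.

Request:
step_arm --steps '[[[0,0,15,0,0,0,0],[0,0,25,0,0,0,0],[0,0,30,0,0,0,0],[0,0,30,0,0,0,0],[-2,25,20,0,0,0,0],[-2,30,10,0,0,0,0],[-2,30,0,0,0,0,0],[0,10,0,0,0,0,0]]]'

```text
time_s: 57.95
tool_pos: [0.4552, -0.2084, 0.2081]
orientation: [-0.001, 0.082, 0.997, -0.0]
wrist_force: [0.7, -0.3, -0.1]
finger_gap: 0.0005
```

```bash
python3 -c "
from h import *
st();snap('wrist','w34');snap('scene','s34');snap('top','t34')
P,d,im=cloud('w34')
hsv=cv2.cvtColor(im,cv2.COLOR_RGB2HSV); m=(cv2.inRange(hsv,(95,100,60),(125,255,255))>0)&(d>0)
q=P[m];print('plunger top z',np.percentile(q[:,2],[50,80]),np.median(q,0))
P,d,im=cloud('t34')
for n,(u0,u1,v0,v1) in dict(rack=(195,260,175,245),probe=(283,300,210,228)).items():
  q=P[v0:v1,u0:u1].reshape(-1,3); q=q[q[:,2]>.1]; print(n,len(q),q.mean(0),q[:,2].max())
"
```

```text
t 57.95 pos [ 455.2 -208.4  208.1] jaw 80.63 fix rx,ry [ 0.04 -0.09] F [ 0.7 -0.3 -0.1] gap 0.5
plunger top z [0.09523675 0.09584807] [ 0.46362135 -0.30139575  0.09523675]
rack 225 [0.48591058 0.27368288 0.20505168] 1.4782312842522167
probe 31 [0.44700973 0.01368997 0.27046422] 1.4782312842522167
```

View pics/s34.png

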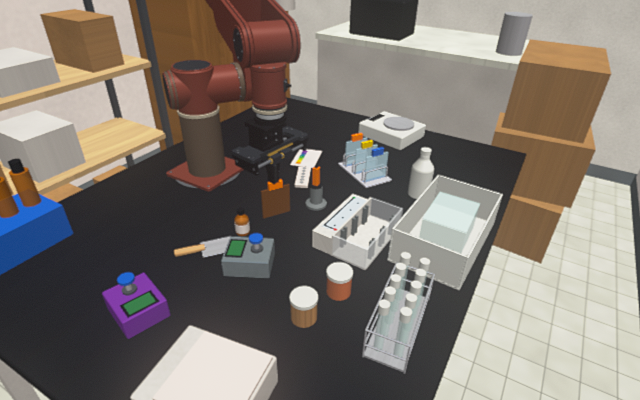

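View pics/w34.png

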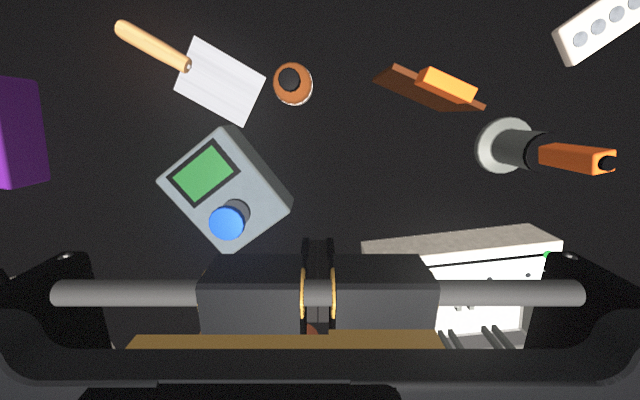

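Everything is in place: the panels stand in the rack, the probe hangs upright, the plunger top is back at 0.095 m, the jars and bottles are standing, and the arm is clear. Handing in.

```bash
python3 -c "
from workcell import env
print(env.close_job())"
```

```text
the job is handed in; nothing more can be done
None
```

The leak test is done and handed in at about 58 s of the 208 s allowed. The hand-in reports no verdict, so what follows comes from my own checks.

- **Panels:** I lifted the orange, yellow and blue panels straight out of the tank and released each one upright in its own rack slot. When I last measured them, after the third placement, the bar tops were at z ≈ 0.126 m, which matches fully seated. The final picture still shows all three standing.
- **First press:** I pressed the plunger to its stop. The fingertips got down to z ≈ 0.075 m against about 29–50 N, then I let it up.
- **Seam:** I drew the probe from the green dot round the corner to the red dot at about 17 mm/s. The tip stayed an estimated 1.5–2 mm above the joint and within about 1 mm sideways. Scene pictures at five points along the way agreed, and no contact force showed.
- **Probe:** I hung it back at its original grip pose, and it stands upright in its stand in the last pictures. My last depth check of the probe and rack from the top camera was spoiled by bad depth readings, so I relied on the pictures and the grip pose.
- **Second press:** The tester had been shifted about 2 cm in the meantime, so I measured it again and held the plunger at its stop for over 0.5 s. It sprang back to z = 0.095 m.

In the final pictures the jars and bottles are standing and the robot touches nothing. The wrist camera read positions 1–4 mm too far along y compared with the arm, so I corrected the seam and grasp positions for that.

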